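# Refit the relays of the dust extractor's control unit and restart it

### The arm

A 7-joint arm with a two-finger parallel gripper is mounted at the origin on a cart in front of the work surface, level with it; the furniture and walls round the work are solid. World frame = base frame: x ahead of the robot, y to its left, z up, the work surface at z = 0. Lengths are in mm, angles in rad, forces in N, time in s.
With the tool pointing down it reaches from about 425 to 825 mm from the base axis. Payload 3.6 kg.
Tool frame: the origin (TCP) lies between the finger pads; the fingertips stand 22 mm ahead of it and the grasp point (between the pads) lies 3 mm ahead of it; z points along the fingers, x is the direction in which the jaws open and shut, and the axes are right-handed (so a half turn about z gives the same grasp; the last joint's range is limited). The gripper opens to 85 mm and grips with 20 to 120 N. Pads are 22 mm wide; open, the fingers measure 114 mm over their backs; the gripper's body (76 mm by 85 mm) begins 54 mm behind the grasp point. The pads swing forward as they close: fully open they stand 13 mm farther back than shut.
Start: joints at [-1.234, 0.615, -0.013, 1.423, 0.008, 1.103, -0.04], TCP at [230.648, 607.673, 253.297] pointing down, gripper open.
Joint ranges: [-3.12, 3.12], [-0.3, 2.06], [-1.34, 1.32], [0.26, 2.42], [-1.36, 4.5], [0.01, 1.98], [-2.84, 2.84]. Speed limits (rad/s): [2.79, 2.79, 3.14, 3.14, 3.14, 3.14, 3.14].

### API

Orientations are given as a unit quaternion [w, x, y, z].
In Python, from station import state, get_image, hand_in gives the robot as it stands. The module is installed in compiled form; this text tells all that it offers.
- The arm moves only by the tool send_rows, never from a script. Its argument "targets" is a list of rows, each a list of 7 numbers: the shift along the tool's x, y, z in cm, then the turn, a rotation vector about the tool's x, y, z in rad, then the finger opening in cm, from 0 to 8.54. A call has 1 to 20 rows; each row is the pose to reach, as a shift and turn from the pose measured when the call began, along the tool's axes at that moment; what a row does not reach only later rows make up. A row lasts 1/12 s, in which the tool goes at most 41.7 mm and 7.16 degrees, less where a joint would pass 70% of its speed; a pose out of reach is approached as far as the arm can. A call with a gripper value outside its range is refused whole. The fingers move at their own pace and stop on an object; "newtons" is the grip in N (left out, the last holds). Time passes only in rows, so rows that repeat a pose let the fingers close. It gives the time, the measured TCP pose, the force and the opening at its end, in the units of the state.
- state(): the state, without advancing time (a new reading comes with each control period).
- get_image(name): name is "side" or "top" or "wrist"; returns a dict with "frame" (420x560x3 uint8, red, green, blue), "z_map" (420x560 float32, mm along the optical axis (not along the pixel's ray), 0 where there is no reading), "fov_y" (degrees; the focal length in pixels is half the picture's height over the tangent of half this angle, whatever the lens; pixels are square), "cx", "cy" (the principal point, pixels), "origin" and "rotation" of the camera in the world. Camera axes: x right, y down, z forward; pixel columns grow to the right and rows downward; lengths in mm; the calibration is good to about 2 mm. The wrist camera is an equidistant fisheye: a pixel r from the principal point sees the ray r / f radians off the axis. A picture is of the moment at which its call begins.
- hand_in(): hands the job in, once; it reports no verdict.
The state is a dict: "time": time; "qpos": joint angles; "joint_velocities": joint speeds; "effort": joint torques, N m; "tool_pos": TCP position; "eef_rot": TCP orientation; "force": force on the tool from outside, world axes, zero at the start; "torque": the same for the moment, N m; "finger_gap": opening from 0.0 (shut) to 1.0 (fully open).
Only numpy, scipy, OpenCV 4.12 (cv2) and the standard library are available. Lean on these libraries where they do the work, as an engineer would, in place of code of your own. Each camera call takes 0.05 s, during which the arm holds its last target.

### The job

Refit the dust extractor's relays: press the red stop key, swing the retaining bar (orange knob) well open, stand every blue relay on the bench fully down in a pocket of its own with its white stripe toward the rack's white line, and swing the bar fully shut over them. Then restart it by pressing the yellow, the blue and the green key in that order, each right down and let up again before the next, never two at once and none of these three while the bar is open. Leave the other things on the bench where they are.

Things in the scene. Friction and masses are not known exactly. Their poses are not given: they have to be found in the camera images.
- rack: black relay rack fixed on the bench, 76 mm deep (x), 22 high, y = -122 to +82 mm. Origin on the bench under its middle pocket; +x points away from its front. A white line runs along the front (-x) edge of its top. Three pockets in a row along y, 52 mm apart, 14 deep, 36 (x) by 40 (y) mm, chamfered: a relay has 2 mm play each side. Pocket floors are 8 mm above the bench
- pocket0 (a point): centre of the floor of the rack's right (-y) pocket, 14 mm below the pocket's mouth
- pocket1 (a point): centre of the floor of the rack's middle pocket, 14 mm below the pocket's mouth
- pocket2 (a point): centre of the floor of the rack's left (+y) pocket, 14 mm below the pocket's mouth
- bar (a joint): angle (rad) of the level aluminium bar on an upright pivot at the rack's -y end. 0 = shut, along the rack's +y over the pockets, 3 mm above seated relays (underside 67, top 75 mm above the bench; 16 mm wide). Grows to 1.75 (stop) as the knob swings to the rack's +x, clockwise from above. About 1.5 N at the knob moves it; it stays where left; may start ajar. A relay that stands proud blocks it
- bar_knob (a point): middle of the orange upright round knob on the bar, 18 mm across and 40 mm tall (75 to 115 mm above the bench with the bar's top at its foot), 165 mm from the pivot; moves with the bar
- bar_hinge (a point): point on the bar's upright pivot axis, 67 mm above the bench; the pivot column is 28 mm across, its cap 79 mm high
- relay0: loose relay, an upright blue block 32 (its x) by 36 (its y) by 56 mm tall with a heavy steel foot, 120 g; may be absent. Origin at the centre of its underside, z up. White stripe down its -x face, white band along the -x edge of its top. Starts standing on the bench at any yaw. Best gripped across its 32 mm (x), 40 mm above its underside, so that in the rack the fingers pass before and behind the row
- relay1: loose relay, an upright blue block 32 (its x) by 36 (its y) by 56 mm tall with a heavy steel foot, 120 g; may be absent. Origin at the centre of its underside, z up. White stripe down its -x face, white band along the -x edge of its top. Starts standing on the bench at any yaw. Best gripped across its 32 mm (x), 40 mm above its underside, so that in the rack the fingers pass before and behind the row
- relay2: loose relay, an upright blue block 32 (its x) by 36 (its y) by 56 mm tall with a heavy steel foot, 120 g; may be absent. Origin at the centre of its underside, z up. White stripe down its -x face, white band along the -x edge of its top. Starts standing on the bench at any yaw. Best gripped across its 32 mm (x), 40 mm above its underside, so that in the rack the fingers pass before and behind the row
- relay0_stripe (a point): middle of the white stripe on relay0, on its -x face, 16 mm from the axis, 34 mm above the underside; moves with the relay
- relay1_stripe (a point): middle of the white stripe on relay1, on its -x face, 16 mm from the axis, 34 mm above the underside; moves with the relay
- relay2_stripe (a point): middle of the white stripe on relay2, on its -x face, 16 mm from the axis, 34 mm above the underside; moves with the relay
- red_key (a joint): how far the red push key is pressed (m): 0 up, 0.006 fully down; springs back. Fully down takes about 5 N. The four keys stand in a square, 58 mm apart, on a fixed grey panel 136 by 136 mm and 28 mm high; which colour sits where varies
- yellow_key (a joint): how far the yellow push key is pressed (m): 0 up, 0.006 fully down; springs back. Fully down takes about 5 N. The four keys stand in a square, 58 mm apart, on a fixed grey panel 136 by 136 mm and 28 mm high; which colour sits where varies
- blue_key (a joint): how far the blue push key is pressed (m): 0 up, 0.006 fully down; springs back. Fully down takes about 5 N. The four keys stand in a square, 58 mm apart, on a fixed grey panel 136 by 136 mm and 28 mm high; which colour sits where varies
- green_key (a joint): how far the green push key is pressed (m): 0 up, 0.006 fully down; springs back. Fully down takes about 5 N. The four keys stand in a square, 58 mm apart, on a fixed grey panel 136 by 136 mm and 28 mm high; which colour sits where varies
- red_key_top (a point): centre of the top of the red key, a round cap 28 mm across that stands 50 mm above the bench and 10 mm above its black collar (44 mm across); press straight down; moves with the key
- yellow_key_top (a point): centre of the top of the yellow key, a round cap 28 mm across that stands 50 mm above the bench and 10 mm above its black collar (44 mm across); press straight down; moves with the key
- blue_key_top (a point): centre of the top of the blue key, a round cap 28 mm across that stands 50 mm above the bench and 10 mm above its black collar (44 mm across); press straight down; moves with the key
- green_key_top (a point): centre of the top of the green key, a round cap 28 mm across that stands 50 mm above the bench and 10 mm above its black collar (44 mm across); press straight down; moves with the key
- wax_tin: bystander: round wax tin 67 mm across, 24 high; origin centre of underside
- oak_wedge: bystander: oak wedge 26 x 80 x 18 mm; origin centre of underside, long along y
- spare_iron: bystander: flat plane iron 44 x 120 x 11 mm; origin centre of underside, long along y

How it is judged:
By the outcome, as a careful person would: the job done as asked, in the order asked, and still so for the second after the job is handed in, with the robot touching nothing.
Of relay0, relay1, relay2 only 2 to 3 are there at a start; the rules pass over those that are not, and their reading is None.
At some moment in a run one of relay0, relay1, relay2 may be knocked a few centimetres aside while the robot is not near it.
It also fails if it takes over 210 s, if anything falls off the work surface, if the arm or the gripper's body presses on something with over 40 N, if the wrist force passes 120 N, or if a joint passes its speed limit or range.

## Working session

There is one attempt and no reset: what is moved stays moved. The work goes in short steps, Python scripts to look and compute and a tool call to move; the robot and the scene stay as the last step left them, time stands still between calls to the robot, and variables do not carry over. Pictures are saved under pics/ and viewed, and the job is handed in when it is done.

Besides the shell and the picture viewer there is one more tool, called by a JSON object that holds its "method" and its "body", one argument or row to a line. send_rows: Moves the arm, as the interface text tells. Its arguments: {"type":"object","properties":{"targets":{"type":"array"},"newtons":{"type":"number"}},"required":["targets"]}

```bash
mkdir -p pics; cat > h.py <<'E'
import numpy as np,cv2
from station import state,get_image
from scipy.spatial.transform import Rotation as R
def snap(name,fn):
    d=get_image(name); cv2.imwrite('pics/'+fn,d['frame'][:,:,::-1]); np.savez('pics/'+fn+'.npz',**{k:np.array(v) for k,v in d.items()}); return d
def load(fn): 
    z=np.load('pics/'+fn+'.npz'); return {k:z[k] for k in z}
def Rm(d):
    r=np.array(d['rotation']); return r if r.shape==(3,3) else R.from_quat(r[[1,2,3,0]]).as_matrix()
def f(d): return d['frame'].shape[0]/2/np.tan(np.radians(float(d['fov_y']))/2)
def rays(d,uv,fish=False):
    uv=np.atleast_2d(uv).astype(float); x=(uv-[float(d['cx']),float(d['cy'])])/f(d)
    if fish:
        r=np.linalg.norm(x,axis=1,keepdims=True)+1e-9; v=np.hstack([x/r*np.sin(r),np.cos(r)])
    else: v=np.hstack([x,np.ones((len(x),1))])
    return v@Rm(d).T
def plane(d,uv,z,fish=False):
    v=rays(d,uv,fish); o=np.array(d['origin']); return o+v*((z-o[2])/v[:,2])[:,None]
def cloud(d,fish=False):
    h,w=d['z_map'].shape; u,v=np.meshgrid(np.arange(w),np.arange(h)); uv=np.stack([u.ravel(),v.ravel()],1)
    x=(uv-[float(d['cx']),float(d['cy'])])/f(d)
    if fish:
        r=np.linalg.norm(x,axis=1,keepdims=True)+1e-9; vv=np.hstack([x/r*np.tan(r),np.ones((len(x),1))])
    else: vv=np.hstack([x,np.ones((len(x),1))])
    P=(vv*d['z_map'].reshape(-1,1))@Rm(d).T+np.array(d['origin'])
    return P.reshape(h,w,3)
def toolvec(target):
    s=state(); q=np.array(s['eef_rot']); M=R.from_quat(q[[1,2,3,0]]).as_matrix()
    return M.T@(np.array(target)-np.array(s['tool_pos']))/10
E
python3 - <<'E'
from h import *
s=state(); print(s)
for n in ['top','side','wrist']:
    d=snap(n,n+'0.png'); print(n,d['fov_y'],d['cx'],d['cy'],d['origin'],np.round(Rm(d),3).tolist())
E
```

```text
{'time': 0.0, 'qpos': array([-1.23452529,  0.61595064, -0.01261724,  1.42491978,  0.00811294,
        1.10337781, -0.0404222 ]), 'joint_velocities': array([ 1.88820267e-03, -1.67914881e-03,  5.13911414e-04, -8.37074549e-04,
        7.76334117e-05, -2.14410887e-04,  1.05510289e-04]), 'effort': array([-4.85043677e-05, -4.69214058e+01,  2.59195631e-01, -1.71028286e+01,
        1.00240140e-02,  9.55177151e-03,  5.36833255e-06]), 'tool_pos': array([230.40411988, 607.03403623, 252.11074754]), 'eef_rot': array([ 7.59920449e-04,  8.23048077e-01,  5.67970216e-01, -1.05793637e-03]), 'force': array([ 0.31772812, -0.52106079,  0.9230404 ]), 'torque': array([ 0.05077062,  0.02532352, -0.0051433 ]), 'finger_gap': 1.0038772486922902}
top 55.905354332488116 288.32221134754946 204.97444717340755 [416.7031836  -20.63212611 975.72334628] [[0.019, -0.989, 0.144], [-1.0, -0.021, -0.01], [0.013, -0.144, -0.989]]
side 55.38867423518106 277.76616198513364 205.05574550790507 [427.5591961  725.68272648 746.65525806] [[-0.988, -0.094, 0.123], [-0.155, 0.644, -0.75], [-0.009, -0.76, -0.65]]
wrist 65.70646984690485 279.659337770652 206.229934867311 [167.33643803 630.02871143 371.65679496] [[0.354, 0.903, 0.244], [0.935, -0.341, -0.094], [-0.002, 0.261, -0.965]]
```

View pics/top0.png

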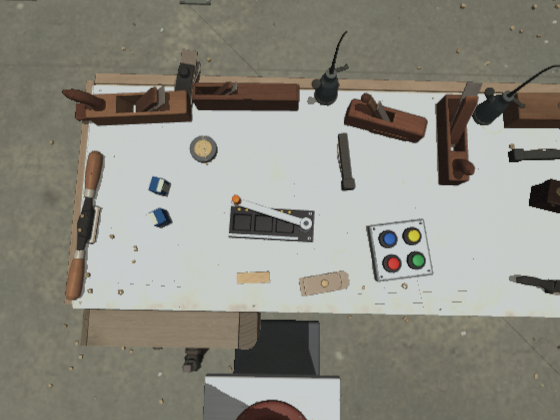

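View pics/side0.png

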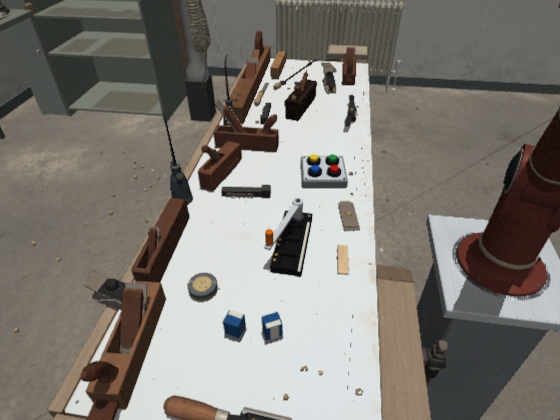

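View pics/wrist0.png

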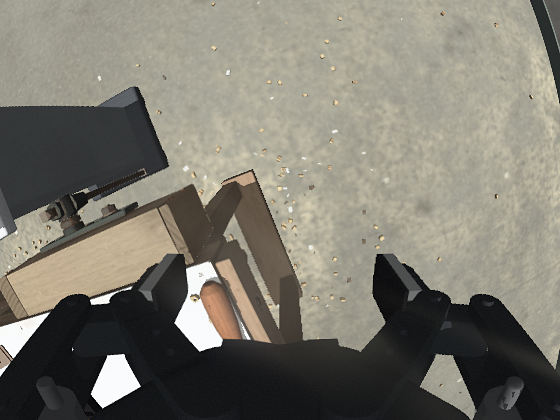

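The top view shows two relays, at about (160,186) and (161,217). The rack is at (270,223) with its bar slightly ajar and the knob at (236,200). The panel is at (401,250), with blue, yellow, red and green keys. I'll measure these next.

```bash
python3 - <<'E'
from h import *
for n in ['top0.png','side0.png']:
    d=load(n); im=cv2.cvtColor(d['frame'],cv2.COLOR_RGB2HSV); P=cloud(d)
    rng={'red':[(0,180,100),(6,255,255)],'yellow':[(24,150,120),(34,255,255)],'green':[(50,120,60),(80,255,255)],'blue':[(100,140,50),(125,255,255)],'orange':[(7,200,150),(17,255,255)]}
    for c,(a,b) in rng.items():
        m=cv2.inRange(im,a,b); k,l,st,ce=cv2.connectedComponentsWithStats(m)
        for i in range(1,k):
            if st[i,4]>=25:
                p=P[l==i]; p=p[p[:,2]>-50]
                zt=50
                print(n,c,ce[i].round(1),st[i].tolist(),'cloud med',np.median(p,0).round(1),'zmax',np.percentile(p[:,2],95).round(1),'plane50',plane(d,ce[i],50)[0].round(1))
d=load('top0.png')
c=cv2.resize(d['frame'][150:300,130:450],None,fx=2.5,fy=2.5,interpolation=cv2.INTER_CUBIC); cv2.imwrite('pics/topz.png',c[:,:,::-1])
P=cloud(d); print(P[260,160:170:5],P[222,250],P[222,247])
E
```

```text
top0.png red [393.6 262.6] [388, 258, 11, 11, 74] cloud med [ 422.8 -278.2   49.9] zmax 53.4 plane50 [ 421.5 -277.2   50. ]
top0.png yellow [413.5 235.3] [408, 230, 12, 12, 106] cloud med [ 486.4 -326.    50.1] zmax 52.7 plane50 [ 485.8 -325.4   50. ]
top0.png green [417.5 259.9] [412, 254, 12, 12, 113] cloud med [ 428.6 -332.6   50. ] zmax 52.7 plane50 [ 428.7 -333.1   50. ]
top0.png blue [153.5 183.8] [149, 177, 10, 15, 87] cloud med [594.  289.   55.2] zmax 57.5 plane50 [595.5 290.6  50. ]
top0.png blue [159.4 216.1] [154, 209, 12, 17, 117] cloud med [518.7 270.1  54.9] zmax 57.8 plane50 [518.8 271.6  50. ]
top0.png blue [388.7 238.3] [383, 233, 12, 12, 112] cloud med [ 478.2 -267.1   50.1] zmax 52.1 plane50 [ 477.6 -266.8   50. ]
side0.png red [333.8 167.5] [330, 165, 9, 6, 42] cloud med [ 419.3 -274.4   48.9] zmax 51.2 plane50 [ 419.6 -272.7   50. ]
side0.png yellow [313.6 157. ] [310, 155, 9, 5, 37] cloud med [ 484.1 -319.3   48.9] zmax 51.6 plane50 [ 484.5 -320.6   50. ]
side0.png green [332.4 157.4] [328, 155, 9, 6, 41] cloud med [ 427.1 -327.9   49. ] zmax 51.4 plane50 [ 426.7 -326.5   50. ]
side0.png blue [314.6 168.3] [310, 164, 10, 9, 64] cloud med [ 477.  -262.3   48. ] zmax 51.0 plane50 [ 476.2 -260.5   50. ]
side0.png blue [269.4 322.1] [263, 313, 17, 27, 153] cloud med [520.8 275.7  54.3] zmax 57.0 plane50 [520.3 280.1  50. ]
side0.png blue [232.5 325.2] [224, 315, 20, 23, 299] cloud med [592.1 297.8  52.3] zmax 56.4 plane50 [591.5 297.8  50. ]
[[416.7031836  -20.63212611 975.72334628]
 [417.34728473 267.28156234  -1.88876163]] [513.47043451  62.55171472   8.90492874] [513.32971101  69.90142377   8.80807115]
```

View pics/topz.png

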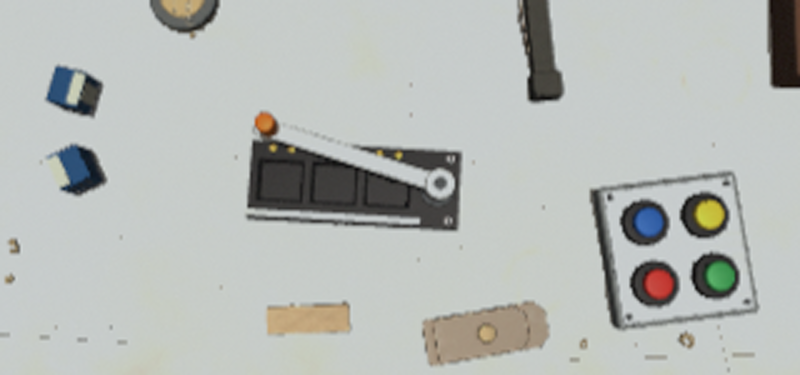

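{"method": "send_rows", "body": {
  "targets": [
    [-16.8,39.5,-0.8,0,0,1.21,0],
    [-16.8,39.5,-0.8,0,0,1.21,0],
    [-16.8,39.5,-0.8,0,0,1.21,0],
    [-16.8,39.5,-0.8,0,0,1.21,0],
    [-16.8,39.5,-0.8,0,0,1.21,0],
    [-16.8,39.5,-0.8,0,0,1.21,0],
    [-16.8,39.5,-0.8,0,0,1.21,0],
    [-16.8,39.5,-0.8,0,0,1.21,0],
    [-16.8,39.5,-0.8,0,0,1.21,0],
    [-16.8,39.5,-0.8,0,0,1.21,0],
    [-16.8,39.5,-0.8,0,0,1.21,0],
    [-16.8,39.5,-0.8,0,0,1.21,0],
    [-16.8,39.5,-0.8,0,0,1.21,0],
    [-16.8,39.5,-0.8,0,0,1.21,0],
    [-16.8,39.5,-0.8,0,0,1.21,0]
  ]
}}

```text
time: 1.4
tool_pos: [538.4, 312.4, 260.4]
eef_rot: [0.0, 1.0, 0.001, -0.001]
force: [-0.8, 0.3, 0.3]
finger_gap: -0.003
```

```bash
python3 - <<'E'
from h import *
s=state(); print(s['time'],s['tool_pos'],s['eef_rot'],s['finger_gap'],s['joint_velocities'].round(2))
snap('wrist','w1.png')
E
```

```text
1.4 [538.42407286 312.36515376 260.40757356] [ 3.02570794e-04  9.99998556e-01  1.14563004e-03 -1.21829840e-03] -0.003381726518820494 [-0.   -0.    0.01 -0.    0.    0.    0.  ]
```

View pics/w1.png

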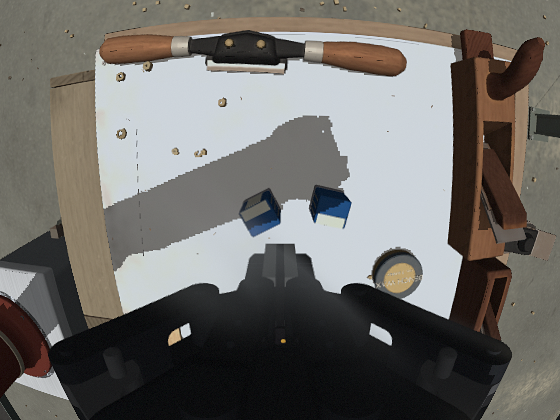

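```bash
python3 - <<'E'
from h import *
d=load('w1.png'); print(d['origin'],Rm(d).round(3).tolist())
c=cv2.resize(d['frame'][165:255,210:390],None,fx=4,fy=4,interpolation=cv2.INTER_CUBIC); cv2.imwrite('pics/w1z.png',c[:,:,::-1])
d=load('top0.png');c=cv2.resize(d['frame'][165:235,135:185],None,fx=8,fy=8,interpolation=cv2.INTER_CUBIC); cv2.imwrite('pics/topz2.png',c[:,:,::-1])
E
```

```text
[536.86124494 377.58555871 379.78151643] [[1.0, 0.004, -0.001], [0.003, -0.965, -0.261], [-0.002, 0.261, -0.965]]
```

View pics/w1z.png

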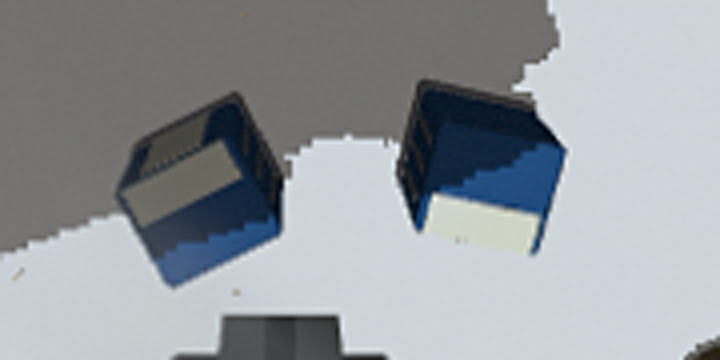

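View pics/topz2.png

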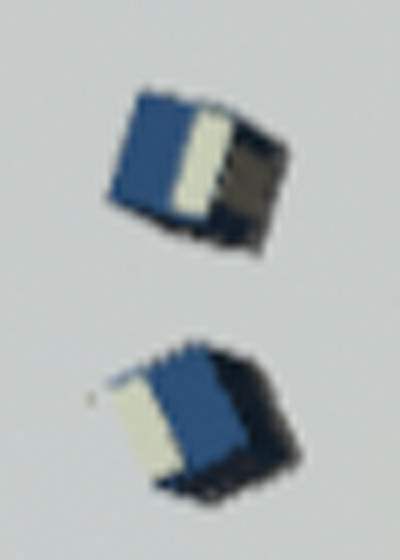

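{"method": "send_rows", "body": {
  "targets": [
    [-9.8,65.2,3,0,0,0,0],
    [-9.8,65.2,3,0,0,0,0],
    [-9.8,65.2,3,0,0,0,0],
    [-9.8,65.2,3,0,0,0,0],
    [-9.8,65.2,3,0,0,0,0],
    [-9.8,65.2,3,0,0,0,0],
    [-9.8,65.2,3,0,0,0,0],
    [-9.8,65.2,3,0,0,0,0],
    [-9.8,65.2,3,0,0,0,0],
    [-9.8,65.2,3,0,0,0,0],
    [-9.8,65.2,3,0,0,0,0],
    [-9.8,65.2,3,0,0,0,0],
    [-9.8,65.2,3,0,0,0,0],
    [-9.8,65.2,3,0,0,0,0],
    [-9.8,65.2,3,0,0,0,0],
    [-9.8,65.2,3,0,0,0,0],
    [-9.8,65.2,3,0,0,0,0],
    [-9.8,65.2,3,0,0,0,0],
    [-9.8,65.2,3,0,0,0,0]
  ]
}}

```text
time: 3.03
tool_pos: [442.8, -338.2, 231.0]
eef_rot: [-0.001, 1.0, 0.002, -0.001]
force: [-1.1, 0.5, -0.5]
finger_gap: 0.0
```

```bash
python3 - <<'E'
from h import *
s=state(); print(s['time'],s['tool_pos'],s['eef_rot'],s['force'])
d=snap('wrist','w2.png')
im=cv2.cvtColor(d['frame'],cv2.COLOR_RGB2HSV); P=cloud(d,True)
rng={'red':[(0,150,60),(6,255,255)],'yellow':[(22,120,80),(34,255,255)],'green':[(50,120,40),(80,255,255)],'blue':[(100,140,40),(125,255,255)]}
for c,(a,b) in rng.items():
        m=cv2.inRange(im,a,b); k,l,st,ce=cv2.connectedComponentsWithStats(m)
        for i in range(1,k):
            if st[i,4]>=60:
                p=P[l==i]; print(c,ce[i].round(1),st[i].tolist(),np.median(p,0).round(1),plane(d,ce[i],50,True)[0].round(1))
E
```

```text
3.0333 [ 442.79988786 -338.19292191  231.04199891] [-5.14252201e-04  9.99996850e-01  2.29467904e-03 -8.77389426e-04] [-1.14755856  0.50734762 -0.46052056]
red [255.1 124. ] [241, 110, 29, 29, 658] [ 418.1 -275.9   49.1] [ 418.2 -275.9   50. ]
yellow [324.3 175.9] [311, 162, 28, 29, 640] [ 482.9 -324.2   49.1] [ 483.1 -324.    50. ]
green [264.3 184.1] [250, 170, 29, 29, 658] [ 426.3 -332.4   49.1] [ 426.6 -332.3   50. ]
blue [316.7 115.7] [302, 101, 30, 30, 692] [ 474.9 -267.8   49.1] [ 474.7 -267.8   50. ]
```

View pics/w2.png

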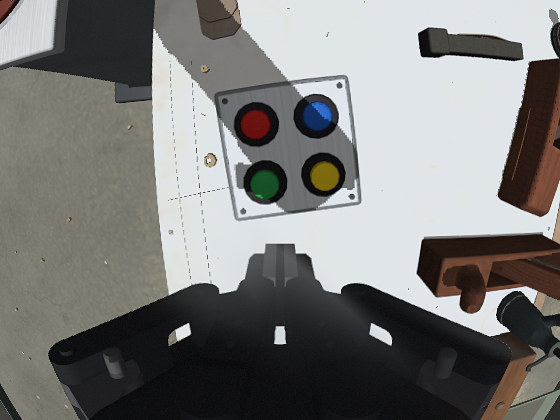

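{"method": "send_rows", "body": {
  "targets": [
    [-2.4,-6.2,8,0,0,0,0],
    [-2.4,-6.2,10,0,0,0,0],
    [-2.4,-6.2,13,0,0,0,0],
    [-2.4,-6.2,14,0,0,0,0],
    [-2.4,-6.2,15,0,0,0,0],
    [-2.4,-6.2,15.5,0,0,0,0],
    [-2.4,-6.2,15.8,0,0,0,0],
    [-2.4,-6.2,16,0,0,0,0],
    [-2.4,-6.2,16.3,0,0,0,0],
    [-2.4,-6.2,16.5,0,0,0,0],
    [-2.4,-6.2,16.6,0,0,0,0],
    [-2.4,-6.2,16.6,0,0,0,0]
  ]
}}

```text
time: 4.08
tool_pos: [420.0, -276.7, 66.6]
eef_rot: [0.001, 1.0, 0.003, 0.001]
force: [0.8, 0.8, 5.4]
finger_gap: -0.002
```

{"method": "send_rows", "body": {
  "targets": [
    [0,0,0.15,0,0,0,0],
    [0,0,0.2,0,0,0,0],
    [0,0,0.2,0,0,0,0]
  ]
}}

```text
time: 4.33
tool_pos: [420.1, -276.7, 66.5]
eef_rot: [0.0, 1.0, 0.003, 0.002]
force: [-1.7, 1.7, 13.5]
finger_gap: 0.002
```

{"method": "send_rows", "body": {
  "targets": [
    [0,0,-4,0,0,0,0],
    [0,0,-8,0,0,0,0],
    [0,0,-12,0,0,0,0],
    [8,-21.7,-17,0,0,0,0],
    [8,-21.7,-17,0,0,0,0],
    [8,-21.7,-17,0,0,0,0],
    [8,-21.7,-17,0,0,0,0],
    [8,-21.7,-17,0,0,0,0],
    [8,-21.7,-17,0,0,0,0],
    [8,-21.7,-17,0,0,0,0],
    [8,-21.7,-17,0,0,0,0],
    [8,-21.7,-17,0,0,0,0]
  ]
}}

```text
time: 5.33
tool_pos: [497.6, -60.4, 236.6]
eef_rot: [0.001, 1.0, 0.002, 0.002]
force: [0.7, 1.0, -0.2]
finger_gap: 0.002
```

```bash
python3 - <<'E'
from h import *
s=state(); print(s['time'],s['tool_pos'],s['eef_rot'],s['force'])
d=snap('wrist','w3.png')
c=cv2.resize(d['frame'][:260,150:430],None,fx=2.8,fy=2.3,interpolation=cv2.INTER_CUBIC)
c=cv2.resize(d['frame'][:260,150:450],None,fx=2.3,fy=2.3,interpolation=cv2.INTER_CUBIC)
cv2.imwrite('pics/w3z.png',c[:,:,::-1])
E
```

```text
5.3333 [497.63316045 -60.36692183 236.60346574] [8.19557618e-04 9.99996503e-01 2.00192009e-03 1.52142048e-03] [ 0.67372112  0.96750692 -0.17295652]
```

View pics/w3z.png

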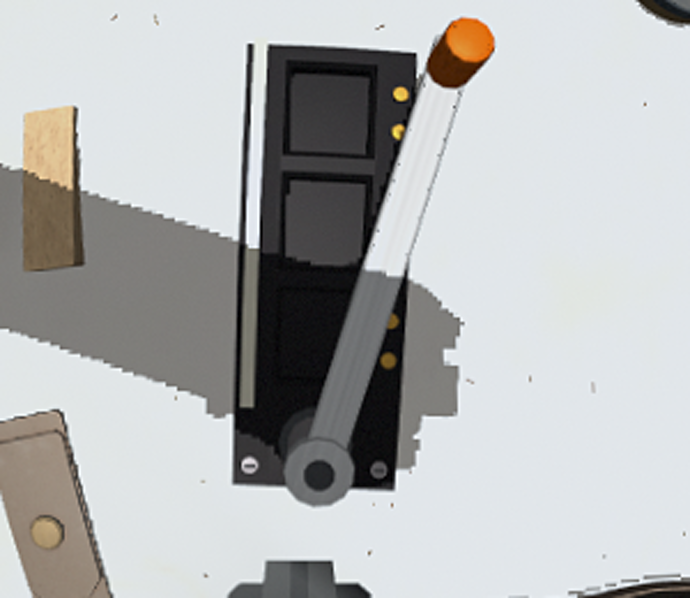

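```bash
cat > rack.py <<'E'
from h import *
def rack(d):
    P=cloud(d,True); im=cv2.cvtColor(d['frame'],cv2.COLOR_RGB2HSV)
    m=(P[...,2]>17)&(P[...,2]<26)&(P[...,0]>430)&(P[...,0]<620)&(abs(P[...,1]+20)<150)
    k,l,st,ce=cv2.connectedComponentsWithStats(m.astype(np.uint8)); i=1+np.argmax(st[1:,4])
    p=P[l==i]; r=cv2.minAreaRect(p[:,:2].astype(np.float32)); print('n',len(p),'z',np.median(p[:,2]).round(1),'rect',r)
    m2=cv2.inRange(im,(8,150,80),(18,255,255)); 
    m2=((m2>0)&(P[...,2]>110)&(P[...,2]<120))
    print('knob',np.median(P[m2],0), 'mid',(P[m2].max(0)+P[m2].min(0))/2, m2.sum())
    m3=(abs(P[...,2]-79)<2.0)&(abs(P[...,1]+110)<40)&(P[...,0]>430); q=P[m3]; print('cap',(q.max(0)+q.min(0))/2,m3.sum(),q.max(0)-q.min(0))
    b=(P[...,2]<13)&(P[...,2]>5)&(P[...,0]>430)&(P[...,0]<620)&(abs(P[...,1]+20)<110)
    k,l,st,ce=cv2.connectedComponentsWithStats(b.astype(np.uint8))
    for i in range(1,k):
        if st[i,4]>150:
            q=P[l==i]; print('pocket floor',st[i,4],q.mean(0).round(1),cv2.minAreaRect(q[:,:2].astype(np.float32)))
E
python3 - <<'E'
from rack import *
d=load('w3.png'); rack(d)
uv=np.array([[250,43],[268,45],[416,53],[394,490],[233,484]])/2.3+[150,0]
print(plane(d,uv,22,True).round(1))
E
```

```text
n 6340 z 20.8 rect ((504.0355224609375, 10.560470581054688), (206.79415893554688, 76.42277526855469), 85.82608795166016)
knob [551.63649331  87.01492199 113.64342228] mid [551.8835528   87.44010283 112.98173102] 338
cap [ 665.95208176 -105.09953153   78.99603459] 296 [350.25809014  70.11699006   3.9821631 ]
pocket floor 777 [510.3  77.1   6.9] ((509.9556884765625, 77.35643005371094), (26.145998001098633, 36.57953643798828), 88.24805450439453)
pocket floor 1294 [508.1  30.9   7. ] ((508.18646240234375, 30.60098648071289), (39.7967529296875, 36.9422607421875), 87.82620239257812)
pocket floor 975 [502.  -20.5   6.9] ((504.32421875, -21.762834548950195), (40.448795318603516, 32.99630355834961), 87.66535949707031)
[[474.6 112.7  22. ]
 [482.7 111.6  22. ]
 [548.7 109.6  22. ]
 [541.9 -93.   22. ]
 [466.7 -90.4  22. ]]
```

{"method": "send_rows", "body": {
  "targets": [
    [5.4,-14.8,4,0,0,0,5],
    [5.4,-14.8,6,0,0,0,5],
    [5.4,-14.8,6,0,0,0,5],
    [5.4,-14.8,6,0,0,0,5],
    [5.4,-14.8,6,0,0,0,5],
    [5.4,-14.8,9,0,0,0,5],
    [5.4,-14.8,11,0,0,0,5],
    [5.4,-14.8,12,0,0,0,5],
    [5.4,-14.8,13,0,0,0,5],
    [5.4,-14.8,13.3,0,0,0,5],
    [5.4,-14.8,13.3,0,0,0,5]
  ],
  "newtons": 20
}}

```text
time: 6.3
tool_pos: [551.4, 85.8, 103.2]
eef_rot: [0.001, 1.0, 0.0, 0.001]
force: [-0.5, -1.0, 0.0]
finger_gap: 0.583
```

```bash
python3 - <<'E'
from h import *
d=load('w3.png')
print('hinge',plane(d,np.array([[319,472]])/2.3+[150,0],79,True))
s=state(); print(s['time'],s['tool_pos'],s['eef_rot'],s['force'],s['qpos'].round(2),s['finger_gap'])
d=snap('wrist','w4.png')
E
```

```text
hinge [[504.69465978 -69.20446457  79.        ]]
6.3 [551.43799784  85.76908109 103.22454   ] [1.06825909e-03 9.99998743e-01 3.31748174e-04 1.12339560e-03] [-4.95458835e-01 -1.02062343e+00  6.20232011e-04] [-0.39  0.68  0.31  1.86 -0.32  0.65  0.11] 0.5833240020681457
```

View pics/w4.png

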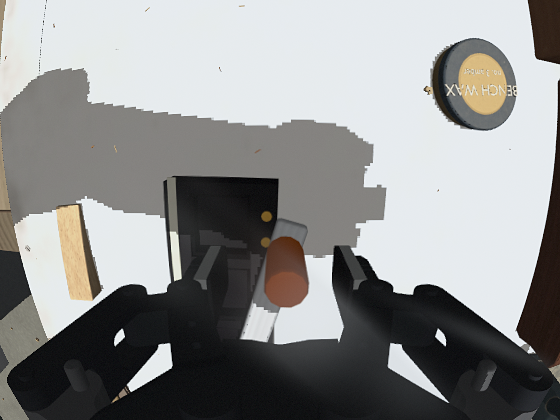

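{"method": "send_rows", "body": {
  "targets": [
    [0,0,0,0,0,0,1],
    [0,0,0,0,0,0,1],
    [0,0,0,0,0,0,1],
    [0,0,0,0,0,0,1],
    [0,0,0,0,0,0,1]
  ],
  "newtons": 25
}}

```text
time: 6.77
tool_pos: [552.8, 86.1, 104.9]
eef_rot: [0.001, 1.0, 0.001, 0.003]
force: [-0.1, 0.1, 4.3]
finger_gap: 0.197
```

{"method": "send_rows", "body": {
  "targets": [
    [1.54,0.55,0,0,0,0.1,1],
    [3.02,1.25,0,0,0,0.2,1],
    [4.43,2.09,0,0,0,0.3,1],
    [5.74,3.08,0,0,0,0.4,1],
    [6.95,4.19,0,0,0,0.5,1],
    [8.04,5.41,0,0,0,0.6,1],
    [9.0,6.74,0,0,0,0.7,1],
    [9.83,8.15,0,0,0,0.8,1],
    [10.51,9.64,0,0,0,0.9,1],
    [11.04,11.19,0,0,0,1.0,1],
    [11.41,12.79,0,0,0,1.1,1],
    [11.62,14.42,0,0,0,1.2,1],
    [11.67,16.06,0,0,0,1.3,1],
    [11.6,17.2,0,0,0,1.36,1],
    [11.6,17.2,0,0,0,1.36,1]
  ]
}}

```text
time: 8.02
tool_pos: [667.2, -88.2, 105.1]
eef_rot: [0.0, 0.776, -0.631, 0.002]
force: [-3.3, -0.3, -0.1]
finger_gap: 0.199
```

{"method": "send_rows", "body": {
  "targets": [
    [0,0,0,0,0,0,5],
    [0,0,0,0,0,0,5],
    [0,0,0,0,0,0,5],
    [0,0,-4,0,0,0,5],
    [0,0,-8,0,0,0,5],
    [0,0,-10,0,0,-0.1,5],
    [-6.1,14.8,-10,0,0,-1.36,5],
    [-6.1,14.8,-10,0,0,-1.36,5],
    [-6.1,14.8,-10,0,0,-1.36,5],
    [-6.1,14.8,-10,0,0,-1.36,5],
    [-6.1,14.8,-10,0,0,-1.36,5],
    [-6.1,14.8,-10,0,0,-1.36,5],
    [-6.1,14.8,-10,0,0,-1.36,5],
    [-6.1,14.8,-10,0,0,-1.36,5],
    [-6.1,14.8,-10,0,0,-1.36,5],
    [-6.1,14.8,-10,0,0,-1.36,5],
    [-6.1,14.8,-10,0,0,-1.36,5],
    [-6.1,14.8,-10,0,0,-1.36,5]
  ]
}}

```text
time: 9.52
tool_pos: [509.9, -58.2, 205.0]
eef_rot: [0.001, 1.0, -0.003, 0.002]
force: [0.1, 1.0, 0.1]
finger_gap: 0.583
```

```bash
python3 - <<'E'
from rack import *
s=state(); print(s['time'],s['tool_pos'],s['eef_rot'],s['force'],s['finger_gap'])
d=snap('wrist','w5.png'); rack(d)
c=cv2.resize(d['frame'][:260,120:450],None,fx=2.3,fy=2.3,interpolation=cv2.INTER_CUBIC)
cv2.imwrite('pics/w5z.png',c[:,:,::-1])
snap('top','top5.png')
E
```

```text
9.5167 [509.86408585 -58.24769486 204.98309144] [ 9.12080138e-04  9.99993197e-01 -3.03659299e-03  1.88488531e-03] [0.09560925 0.9522917  0.08194504] 0.5828811914379105
n 10921 z 20.8 rect ((507.4134521484375, 11.623481750488281), (207.5518798828125, 76.65789031982422), 87.96978759765625)
knob [666.538544   -86.87340819 113.59149892] mid [667.11973754 -87.29312926 112.71937683] 251
cap [ 663.05973747 -103.47490236   78.99330384] 356 [344.55985365  66.92028379   3.96695102]
pocket floor 941 [510.   77.    6.9] ((509.821044921875, 77.04975891113281), (25.87816047668457, 35.741798400878906), 89.77984619140625)
pocket floor 1583 [508.   30.7   7. ] ((508.162353515625, 30.611270904541016), (40.35139083862305, 36.82733917236328), 87.70557403564453)
pocket floor 1545 [506.2 -22.4   6.9] ((506.108154296875, -22.032678604125977), (40.43751907348633, 36.40287780761719), 87.80514526367188)
```

View pics/w5z.png

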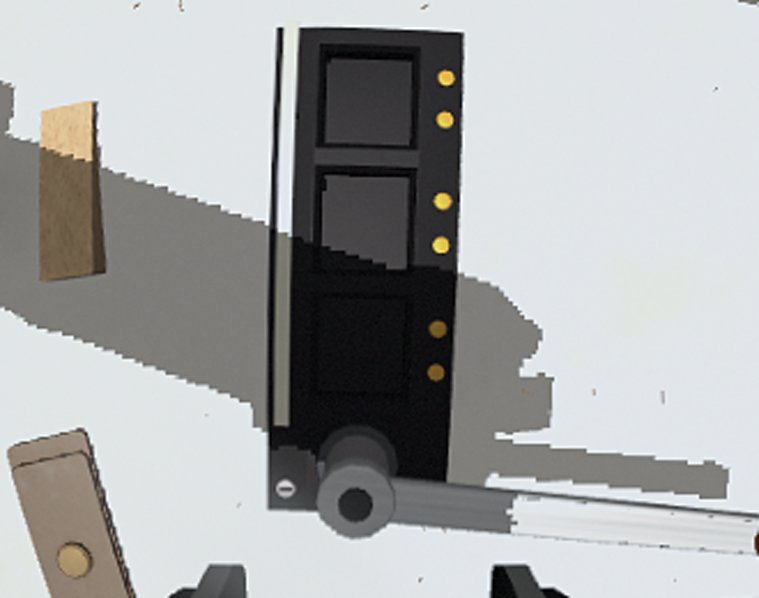

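View pics/top5.png

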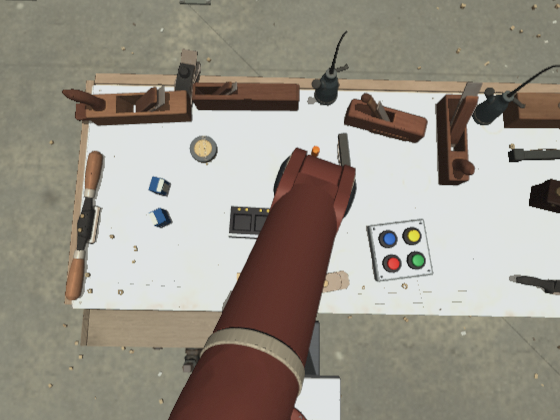

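{"method": "send_rows", "body": {
  "targets": [
    [4.6,-34.8,-4.5,0,0,0,7],
    [4.6,-34.8,-4.5,0,0,0,7],
    [4.6,-34.8,-4.5,0,0,0,7],
    [4.6,-34.8,-4.5,0,0,0,7],
    [4.6,-34.8,-4.5,0,0,0,7],
    [4.6,-34.8,-4.5,0,0,0,7],
    [4.6,-34.8,-4.5,0,0,0,7],
    [4.6,-34.8,-4.5,0,0,0,7],
    [4.6,-34.8,-4.5,0,0,0,7],
    [4.6,-34.8,-4.5,0,0,0,7],
    [4.6,-34.8,-4.5,0,0,0,7],
    [4.6,-34.8,-4.5,0,0,0,7]
  ]
}}

```text
time: 10.62
tool_pos: [557.8, 288.0, 248.8]
eef_rot: [0.002, 1.0, -0.004, 0.001]
force: [0.3, 0.1, -0.6]
finger_gap: 0.82
```

```bash
cat > rel.py <<'E'
from h import *
def rel(d,zlo=53,zhi=58.5,sh=1.0):
    P=cloud(d,True); m=(P[...,2]+sh>zlo)&(P[...,2]+sh<zhi)&(P[...,0]>440)&(P[...,0]<750)&(abs(P[...,1])<450)
    im=cv2.cvtColor(d['frame'],cv2.COLOR_RGB2HSV)
    m[235:]=0
    k,l,st,ce=cv2.connectedComponentsWithStats(m.astype(np.uint8))
    for i in range(1,k):
        if st[i,4]<150: continue
        p=P[l==i]; r=cv2.minAreaRect(p[:,:2].astype(np.float32))
        hs=im[l==i]; w=p[hs[:,1]<110]
        if len(w)==0: continue
        c=np.array(r[0]); v=np.median(w,0)[:2]-c; ang=np.degrees(np.arctan2(v[1],v[0]))
        # snap to box edges
        e=r[2]; cand=[e+90*k for k in range(-4,4)]; a=min(cand,key=lambda t:abs((t-ang+180)%360-180))
        print('relay',ce[i].round(0),st[i,4],'c',c.round(1),'size',np.round(r[1],1),'rectang',round(r[2],1),'stripe dir raw',ang.round(1),'snap',round((a+180)%360-180,1),'z',np.median(p[:,2]).round(1))
E
python3 - <<'E'
from rel import *
s=state(); print(s['time'],s['tool_pos'],s['eef_rot'],s['force'],s['finger_gap'])
d=snap('wrist','w6.png'); rel(d)
E
```

```text
10.6167 [557.8274372  287.97605991 248.82437325] [ 0.00215712  0.99998751 -0.00426972  0.00144882] [ 0.28504012  0.08287867 -0.604518  ] 0.8199716207472507
relay [315. 190.] 1091 c [591.8 283.2] size [31.9 35.7] rectang 77.4 stripe dir raw -95.4 snap -102.6 z 54.9
relay [238. 197.] 1038 c [515.2 276.9] size [34.6 31.6] rectang 28.0 stripe dir raw 149.3 snap 118.0 z 54.8
```

View pics/w6.png

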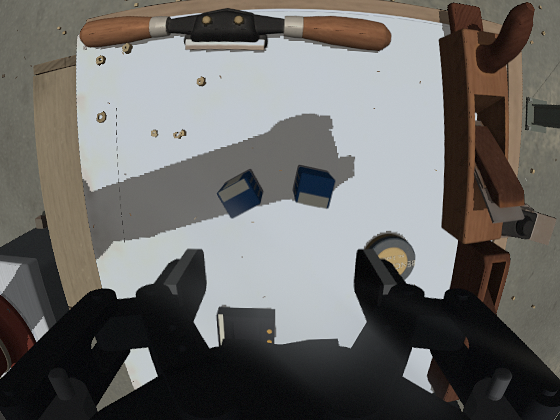

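{"method": "send_rows", "body": {
  "targets": [
    [3.4,0.45,0,0,0,-1.36,7],
    [3.4,0.45,2,0,0,-1.36,7],
    [3.4,0.45,4,0,0,-1.36,7],
    [3.4,0.45,6,0,0,-1.36,7],
    [3.4,0.45,8,0,0,-1.36,7],
    [3.4,0.45,10,0,0,-1.36,7],
    [3.4,0.45,11.9,0,0,-1.36,7],
    [3.4,0.45,11.9,0,0,-1.36,7],
    [3.4,0.45,11.9,0,0,-1.36,7],
    [3.4,0.45,11.9,0,0,-1.36,7],
    [3.4,0.45,11.9,0,0,-1.36,7],
    [3.4,0.45,11.9,0,0,-1.36,7],
    [3.4,0.45,11.9,0,0,-1.36,7]
  ]
}}

```text
time: 11.75
tool_pos: [592.8, 279.8, 130.2]
eef_rot: [0.003, 0.782, 0.623, -0.0]
force: [-0.1, 0.2, -0.0]
finger_gap: 0.821
```

```bash
cat > go.py <<'E'
import sys
from h import *
x,y,z,a=map(float,sys.argv[1:5])
s=state(); q=np.array(s['eef_rot']); M=R.from_quat(q[[1,2,3,0]])
a=np.radians(a); T=np.array([[np.cos(a),np.sin(a),0],[np.sin(a),-np.cos(a),0],[0,0,-1]])
p=M.as_matrix().T@(np.array([x,y,z])-s['tool_pos'])/10
rv=(M.inv()*R.from_matrix(T)).as_rotvec()
X=M.as_matrix()[:,0]
print('t',s['time'],'pos',s['tool_pos'].round(1),'ang',np.degrees(np.arctan2(X[1],X[0])).round(2),'F',s['force'].round(1),'gap',round(s['finger_gap']*8.5,2),'q7',s['qpos'].round(2))
print('shift cm',p.round(2),'rot',rv.round(3))
E
python3 go.py 591.8 283.2 43 77.4
python3 - <<'E'
from rel import *
d=snap('wrist','w7.png')
E
```

```text
t 11.75 pos [592.8 279.8 130.2] ang 77.03 F [-0.1  0.2 -0. ] gap 6.98 q7 [-0.48  0.75 -0.    1.54  0.01  0.85  0.86]
shift cm [ 0.35 -0.2   8.72] rot [ 0.004  0.004 -0.006]
```

View pics/w7.png

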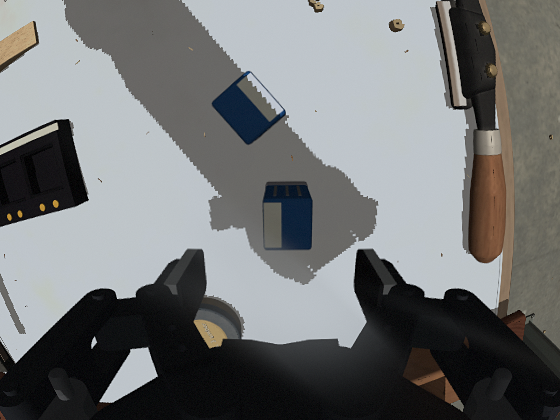

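The fingers straddle relay A at (288,215), with the stripe on the tool's -x side. I'm descending and gripping it.

{"method": "send_rows", "body": {
  "targets": [
    [0.35,-0.2,2,0.004,0.004,-0.006,7],
    [0.35,-0.2,4,0.004,0.004,-0.006,7],
    [0.35,-0.2,6,0.004,0.004,-0.006,7],
    [0.35,-0.2,7.5,0.004,0.004,-0.006,7],
    [0.35,-0.2,8.7,0.004,0.004,-0.006,7],
    [0.35,-0.2,8.7,0.004,0.004,-0.006,7],
    [0.35,-0.2,8.7,0.004,0.004,-0.006,7]
  ]
}}

```text
time: 12.38
tool_pos: [591.6, 283.4, 42.9]
eef_rot: [0.0, 0.781, 0.625, -0.001]
force: [0.9, -0.1, 0.5]
finger_gap: 0.823
```

{"method": "send_rows", "body": {
  "targets": [
    [0,0,0,0,0,0,2.5],
    [0,0,0,0,0,0,2.5],
    [0,0,0,0,0,0,2.5],
    [0,0,0,0,0,0,2.5],
    [0,0,0,0,0,0,2.5],
    [0,0,0,0,0,0,2.5]
  ],
  "newtons": 40
}}

```text
time: 12.88
tool_pos: [592.5, 283.8, 44.2]
eef_rot: [0.0, 0.781, 0.625, 0.001]
force: [-1.0, 0.7, 5.2]
finger_gap: 0.368
```

```bash
python3 go.py 591.8 283.2 150 -2.25
```

```text
t 12.8833 pos [592.5 283.8  44.2] ang 77.35 F [-1.   0.7  5.2] gap 3.13 q7 [-0.48  0.86 -0.01  1.58  0.01  0.69  0.86]
shift cm [ -0.07  -0.04 -10.58] rot [ 1.000e-03 -1.000e-03  1.389e+00]
```

{"method": "send_rows", "body": {
  "targets": [
    [0,0,-2,0,0,0,2.5],
    [0,0,-5,0,0,0,2.5],
    [0,0,-8,0,0,0.1,2.5],
    [0,0,-10.6,0,0,0.2,2.5],
    [0,0,-10.6,0,0,0.35,2.5],
    [0,0,-10.6,0,0,0.45,2.5],
    [0,0,-10.6,0,0,0.55,2.5],
    [0,0,-10.6,0,0,0.65,2.5],
    [0,0,-10.6,0,0,0.75,2.5],
    [0,0,-10.6,0,0,0.85,2.5],
    [0,0,-10.6,0,0,0.95,2.5],
    [0,0,-10.6,0,0,1.05,2.5],
    [0,0,-10.6,0,0,1.15,2.5],
    [0,0,-10.6,0,0,1.25,2.5],
    [0,0,-10.6,0,0,1.35,2.5],
    [0,0,-10.6,0,0,1.389,2.5],
    [0,0,-10.6,0,0,1.389,2.5]
  ]
}}

```text
time: 14.3
tool_pos: [591.4, 283.8, 149.1]
eef_rot: [0.001, 1.0, -0.02, -0.0]
force: [1.1, 0.9, -0.9]
finger_gap: 0.372
```

```bash
python3 go.py 510.2 82.7 120 -2.25
```

```text
t 14.3 pos [591.4 283.8 149.1] ang -2.25 F [ 1.1  0.9 -0.9] gap 3.16 q7 [-0.7   0.76  0.39  1.53 -0.33  0.92 -0.24]
shift cm [-7.32 20.41  2.94] rot [0.001 0.001 0.   ]
```

{"method": "send_rows", "body": {
  "targets": [
    [-7.3,20.4,0,0,0,0,2.5],
    [-7.3,20.4,0,0,0,0,2.5],
    [-7.3,20.4,0,0,0,0,2.5],
    [-7.3,20.4,0,0,0,0,2.5],
    [-7.3,20.4,0,0,0,0,2.5],
    [-7.3,20.4,0,0,0,0,2.5],
    [-7.3,20.4,1.5,0,0,0,2.5],
    [-7.3,20.4,2.9,0,0,0,2.5],
    [-7.3,20.4,2.9,0,0,0,2.5],
    [-7.3,20.4,2.9,0,0,0,2.5]
  ]
}}

```text
time: 15.13
tool_pos: [509.8, 82.9, 119.9]
eef_rot: [0.001, 1.0, -0.019, -0.001]
force: [-0.3, 0.1, -0.7]
finger_gap: 0.371
```

```bash
python3 go.py 510.2 82.2 66 -2.25;python3 - <<'E'
from rel import *
d=snap('wrist','w8.png')
P=cloud(d,True); s=state()
# top face of held relay
zt=s['tool_pos'][2]+12
m=(abs(P[...,2]-zt)<2.5)&(np.hypot(P[...,0]-s['tool_pos'][0],P[...,1]-s['tool_pos'][1])<30)
hs=cv2.cvtColor(d['frame'],cv2.COLOR_RGB2HSV)
q=P[m]; print(zt,m.sum(),q.min(0),q.max(0),cv2.minAreaRect(q[:,:2].astype(np.float32)),np.median(q[:,2]))
E
```

```text
t 15.1333 pos [509.8  82.9 119.9] ang -2.2 F [-0.3  0.1 -0.7] gap 3.15 q7 [-0.43  0.62  0.34  1.96 -0.33  0.62  0.09]
shift cm [0.05 0.07 5.39] rot [0.001 0.003 0.001]
132.4665210289036 5629 [486.43490653  64.5341072  129.9673868 ] [531.27887221  99.7241968  134.9632373 ] ((508.5740661621094, 82.23342895507812), (34.824771881103516, 44.8718376159668), 88.50357055664062) 130.75433431561697
```

View pics/w8.png

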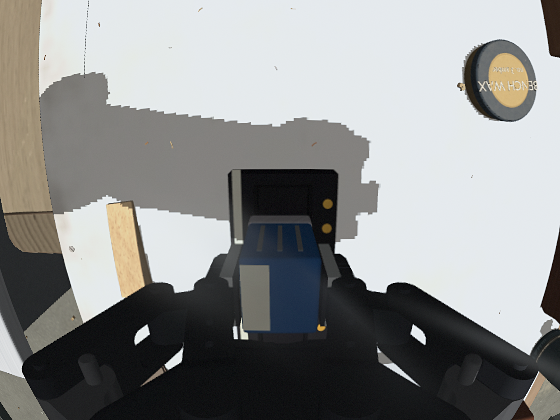

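```bash
python3 - <<'E'
from rel import *
d=load('w8.png'); P=cloud(d,True)
for uv in [(240,330),(321,331),(240,265),(320,265)]: print(uv,plane(d,uv,130.75,True)[0].round(1))
hs=cv2.cvtColor(d['frame'],cv2.COLOR_RGB2HSV)
m=(abs(P[...,2]-130.75)<2)&(((hs[...,0]>95)&(hs[...,0]<130)&(hs[...,1]>110)&(hs[...,2]>60)))
q=P[m]; print(m.sum(),cv2.minAreaRect(q[:,:2].astype(np.float32)))
m|=(abs(P[...,2]-130.75)<2)&(hs[...,2]>120)
q=P[m];print(m.sum(),cv2.minAreaRect(q[:,:2].astype(np.float32)),q.min(0),q.max(0))
E
```

```text
(240, 330) [491.5  66.9 130.8]
(321, 331) [524.7  65.1 130.8]
(240, 265) [494.2  96.9 130.8]
(320, 265) [523.7  95.8 130.8]
3681 ((509.6923828125, 81.7096939086914), (35.579811096191406, 28.2700138092041), 85.49138641357422)
3780 ((508.04071044921875, 81.97203063964844), (35.31926345825195, 30.922487258911133), 87.49479675292969) [492.07252687  64.16007755 128.75052747] [523.59460022  99.60303566 132.34423918]
```

{"method": "send_rows", "body": {
  "targets": [
    [0.14,-0.03,2,0,0,0,2.5],
    [0.14,-0.03,4,0,0,0,2.5],
    [0.14,-0.03,5,0,0,0,2.5],
    [0.14,-0.03,5,0,0,0,2.5],
    [0.14,-0.03,5.2,0,0,0,2.5],
    [0.14,-0.03,5.4,0,0,0,2.5],
    [0.14,-0.03,5.6,0,0,0,2.5],
    [0.14,-0.03,5.8,0,0,0,2.5]
  ]
}}

```text
time: 15.85
tool_pos: [512.5, 83.4, 63.1]
eef_rot: [0.0, 1.0, -0.019, 0.0]
force: [-0.4, -0.3, -0.7]
finger_gap: 0.366
```

```bash
python3 go.py 511.2 83.2 51 -2.25;python3 - <<'E'
from rel import *
d=snap('wrist','w9.png');d=snap('side','s9.png')
c=cv2.resize(d['frame'][190:300,230:340],None,fx=5,fy=5,interpolation=cv2.INTER_CUBIC); cv2.imwrite('pics/s9z.png',c[:,:,::-1])
E
```

```text
t 15.85 pos [512.5  83.4  63.1] ang -2.19 F [-0.4 -0.3 -0.7] gap 3.11 q7 [-0.38  0.71  0.28  1.99 -0.39  0.49  0.13]
shift cm [-0.13  0.02  1.21] rot [ 0.001 -0.001  0.001]
```

View pics/w9.png

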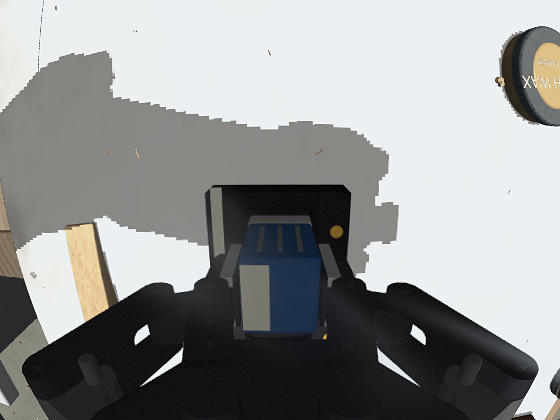

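View pics/s9z.png

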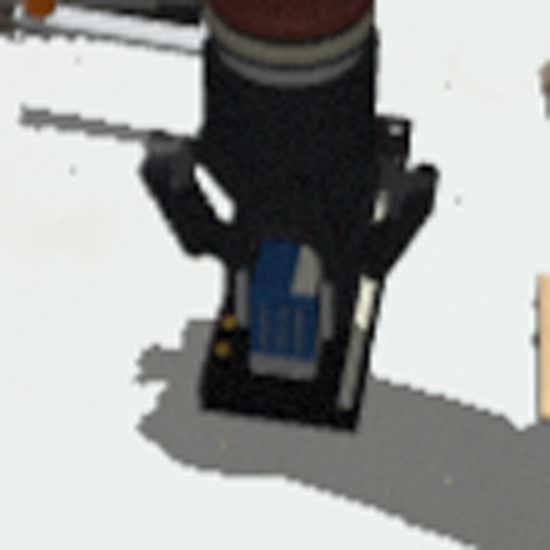

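{"method": "send_rows", "body": {
  "targets": [
    [-0.05,0,0.3,0,0,0,2.5],
    [-0.05,0,0.5,0,0,0,2.5],
    [-0.05,0,0.7,0,0,0,2.5],
    [-0.05,0,0.9,0,0,0,2.5],
    [-0.05,0,1.0,0,0,0,2.5],
    [-0.05,0,1.1,0,0,0,2.5]
  ]
}}

```text
time: 16.45
tool_pos: [511.3, 83.2, 52.1]
eef_rot: [0.0, 1.0, -0.019, -0.001]
force: [-3.1, 0.7, 13.6]
finger_gap: 0.371
```

{"method": "send_rows", "body": {
  "targets": [
    [0,0,0,0,0,0,5.5],
    [0,0,0,0,0,0,5.5],
    [0,0,0,0,0,0,5.5],
    [0,0,0,0,0,0,5.5],
    [0,0,-3,0,0,0,5.5],
    [0,0,-7,0,0,0,5.5],
    [0,0,-11,0,0,0,5.5],
    [0,0,-15,0,0,0,5.5],
    [0,5,-18,0,0,0,7],
    [0,5,-18,0,0,0,7],
    [0,5,-18,0,0,0,7]
  ]
}}

```text
time: 17.37
tool_pos: [510.4, 28.3, 234.6]
eef_rot: [0.001, 1.0, -0.023, 0.002]
force: [0.0, 0.5, -0.2]
finger_gap: 0.817
```

```bash
python3 go.py 555 288 250 0;python3 - <<'E'
from rel import *
d=snap('wrist','w10.png'); rel(d,61,67)
c=cv2.resize(d['frame'][:270,130:430],None,fx=2.2,fy=2.2,interpolation=cv2.INTER_CUBIC); cv2.imwrite('pics/w10z.png',c[:,:,::-1])
E
```

```text
t 17.3667 pos [510.4  28.3 234.6] ang -2.65 F [ 0.   0.5 -0.2] gap 6.94 q7 [-0.4   0.45  0.44  1.86 -0.24  0.88  0.1 ]
shift cm [  3.26 -26.15  -1.59] rot [ 0.003 -0.004 -0.046]
relay [277. 133.] 1354 c [509.4  81.8] size [34.4 31.5] rectang 87.3 stripe dir raw 175.5 snap 177.3 z 62.8
```

View pics/w10z.png

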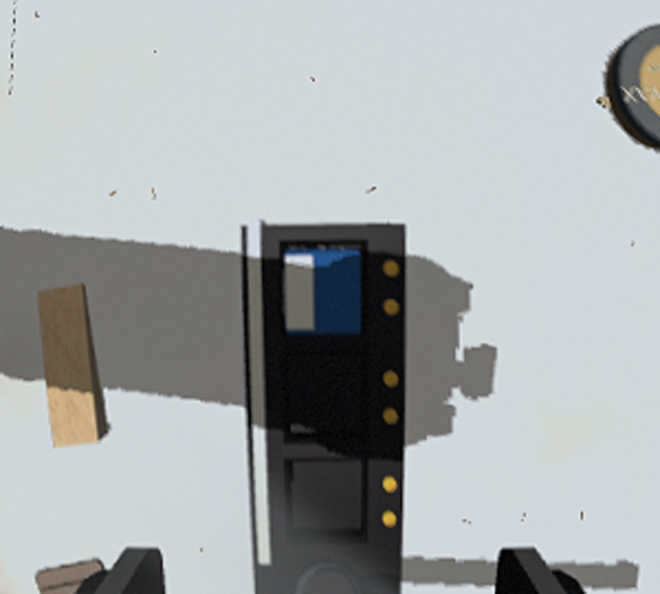

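Relay A is seated. Its top measures about 64 mm and the stripe faces the line. Next is relay B, with a fresh look first.

{"method": "send_rows", "body": {
  "targets": [
    [3.3,-26.1,-1.6,0.003,-0.004,-0.046,7],
    [3.3,-26.1,-1.6,0.003,-0.004,-0.046,7],
    [3.3,-26.1,-1.6,0.003,-0.004,-0.046,7],
    [3.3,-26.1,-1.6,0.003,-0.004,-0.046,7],
    [3.3,-26.1,-1.6,0.003,-0.004,-0.046,7],
    [3.3,-26.1,-1.6,0.003,-0.004,-0.046,7],
    [3.3,-26.1,-1.6,0.003,-0.004,-0.046,7],
    [3.3,-26.1,-1.6,0.003,-0.004,-0.046,7],
    [3.3,-26.1,-1.6,0.003,-0.004,-0.046,7],
    [3.3,-26.1,-1.6,0.003,-0.004,-0.046,7]
  ]
}}

```text
time: 18.25
tool_pos: [553.2, 288.7, 246.8]
eef_rot: [0.0, 1.0, 0.0, -0.003]
force: [0.2, -1.1, 0.3]
finger_gap: 0.824
```

```bash
python3 go.py 516 277 130 -62;python3 - <<'E'
from rel import *
d=snap('wrist','w11.png'); rel(d)
E
```

```text
t 18.25 pos [553.2 288.7 246.8] ang 0.03 F [ 0.2 -1.1  0.3] gap 7.0 q7 [-0.75  0.61  0.4   1.52 -0.26  1.08 -0.29]
shift cm [-3.64  1.16 11.71] rot [0.004 0.006 1.083]
relay [244. 199.] 1060 c [514.9 277.1] size [35.2 31.7] rectang 27.0 stripe dir raw 141.9 snap 117.0 z 54.8
```

View pics/w11.png

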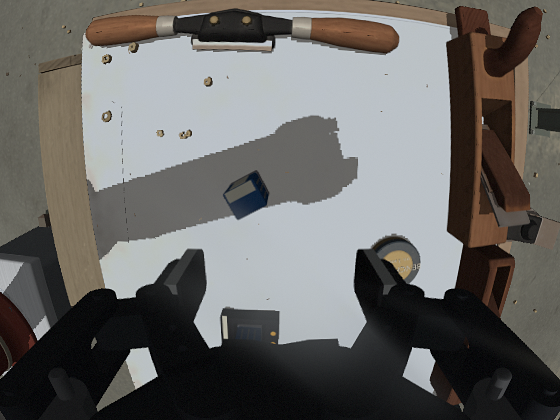

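{"method": "send_rows", "body": {
  "targets": [
    [-3.6,1.2,2,0.004,0.006,0.12,7],
    [-3.6,1.2,4,0.004,0.006,0.24,7],
    [-3.6,1.2,6,0.004,0.006,0.36,7],
    [-3.6,1.2,8,0.004,0.006,0.48,7],
    [-3.6,1.2,10,0.004,0.006,0.6,7],
    [-3.6,1.2,11.7,0.004,0.006,0.72,7],
    [-3.6,1.2,11.7,0.004,0.006,0.84,7],
    [-3.6,1.2,11.7,0.004,0.006,0.96,7],
    [-3.6,1.2,11.7,0.004,0.006,1.09,7],
    [-3.6,1.2,11.7,0.004,0.006,1.09,7],
    [-3.6,1.2,11.7,0.004,0.006,1.09,7]
  ]
}}

```text
time: 19.22
tool_pos: [517.0, 274.8, 130.7]
eef_rot: [-0.0, 0.855, -0.518, 0.0]
force: [0.6, 0.4, -0.9]
finger_gap: 0.822
```

```bash
python3 go.py 516 277 43 -62.5;python3 - <<'E'
from rel import *
d=snap('wrist','w12.png'); rel(d)
E
```

```text
t 19.2167 pos [517.  274.8 130.7] ang -62.46 F [ 0.6  0.4 -0.9] gap 6.98 q7 [-0.91  0.74  0.64  1.76 -0.58  0.83 -1.08]
shift cm [-0.24 -0.01  8.77] rot [-0.001 -0.001  0.001]
relay [276. 216.] 1833 c [519.9 279.5] size [24.3 31.6] rectang 27.7 stripe dir raw 122.5 snap 117.7 z 54.8
```

View pics/w12.png

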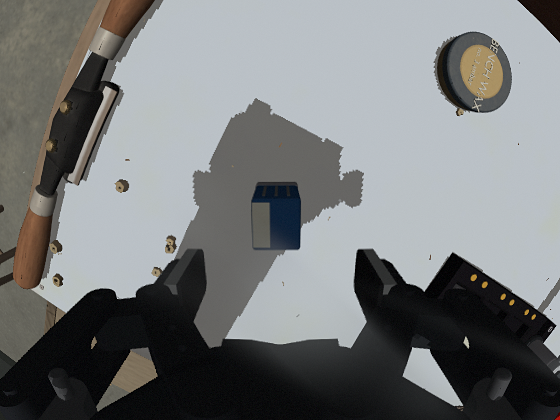

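{"method": "send_rows", "body": {
  "targets": [
    [-0.24,0,2,0,0,0,7],
    [-0.24,0,4,0,0,0,7],
    [-0.24,0,6,0,0,0,7],
    [-0.24,0,7.5,0,0,0,7],
    [-0.24,0,8.7,0,0,0,7],
    [-0.24,0,8.7,0,0,0,7],
    [-0.24,0,8.7,0,0,0,7]
  ]
}}

```text
time: 19.85
tool_pos: [516.0, 276.8, 43.7]
eef_rot: [-0.0, 0.855, -0.518, 0.0]
force: [0.4, 0.5, 0.4]
finger_gap: 0.822
```

{"method": "send_rows", "body": {
  "targets": [
    [0,0,0,0,0,0,2.5],
    [0,0,0,0,0,0,2.5],
    [0,0,0,0,0,0,2.5],
    [0,0,0,0,0,0,2.5],
    [0,0,0,0,0,0,2.5],
    [0,0,0,0,0,0,2.5]
  ],
  "newtons": 40
}}

```text
time: 20.35
tool_pos: [516.8, 277.1, 44.8]
eef_rot: [-0.001, 0.855, -0.518, 0.001]
force: [-0.5, 0.1, 5.1]
finger_gap: 0.37
```

```bash
python3 go.py 516 277 150 -2.25
```

```text
t 20.35 pos [516.8 277.1  44.8] ang -62.42 F [-0.5  0.1  5.1] gap 3.14 q7 [-0.85  0.85  0.54  1.81 -0.68  0.67 -1.  ]
shift cm [ -0.03   0.05 -10.52] rot [-2.00e-03 -1.00e-03 -1.05e+00]
```

{"method": "send_rows", "body": {
  "targets": [
    [0,0,-2,0,0,0,2.5],
    [0,0,-5,0,0,0,2.5],
    [0,0,-8,0,0,-0.1,2.5],
    [0,0,-10.5,0,0,-0.2,2.5],
    [0,0,-10.5,0,0,-0.3,2.5],
    [0,0,-10.5,0,0,-0.4,2.5],
    [0,0,-10.5,0,0,-0.5,2.5],
    [0,0,-10.5,0,0,-0.6,2.5],
    [0,0,-10.5,0,0,-0.7,2.5],
    [0,0,-10.5,0,0,-0.8,2.5],
    [0,0,-10.5,0,0,-0.9,2.5],
    [0,0,-10.5,0,0,-1.0,2.5],
    [0,0,-10.5,0,0,-1.05,2.5],
    [0,0,-10.5,0,0,-1.05,2.5]
  ]
}}

```text
time: 21.52
tool_pos: [516.1, 276.6, 149.4]
eef_rot: [-0.0, 1.0, -0.019, 0.001]
force: [-0.9, -0.1, -1.2]
finger_gap: 0.365
```

```bash
python3 go.py 509.4 31 120 -2.25
```

```text
t 21.5167 pos [516.1 276.6 149.4] ang -2.22 F [-0.9 -0.1 -1.2] gap 3.1 q7 [-0.75  0.66  0.36  1.74 -0.31  0.8  -0.28]
shift cm [ 0.28 24.57  2.92] rot [-0.001 -0.001  0.   ]
```

{"method": "send_rows", "body": {
  "targets": [
    [0.3,24.6,0,0,0,0,2.5],
    [0.3,24.6,0,0,0,0,2.5],
    [0.3,24.6,0,0,0,0,2.5],
    [0.3,24.6,0,0,0,0,2.5],
    [0.3,24.6,0,0,0,0,2.5],
    [0.3,24.6,0,0,0,0,2.5],
    [0.3,24.6,0,0,0,0,2.5],
    [0.3,24.6,2.9,0,0,0,2.5],
    [0.3,24.6,2.9,0,0,0,2.5],
    [0.3,24.6,2.9,0,0,0,2.5]
  ]
}}

```text
time: 22.35
tool_pos: [508.1, 31.2, 119.2]
eef_rot: [-0.0, 1.0, -0.02, -0.002]
force: [-0.7, 0.0, -0.9]
finger_gap: 0.37
```

```bash
python3 go.py 509.4 31 64 -2.25;python3 - <<'E'
from rel import *
d=snap('wrist','w13.png'); P=cloud(d,True)
hs=cv2.cvtColor(d['frame'],cv2.COLOR_RGB2HSV); s=state()
z0=s['tool_pos'][2]+10.9
m=(abs(P[...,2]-z0)<2)&(((hs[...,0]>95)&(hs[...,0]<130)&(hs[...,1]>110)&(hs[...,2]>60))|(hs[...,2]>120))
q=P[m];print(m.sum(),cv2.minAreaRect(q[:,:2].astype(np.float32)),q.min(0),q.max(0))
E
```

```text
t 22.35 pos [508.1  31.2 119.2] ang -2.25 F [-0.7  0.  -0.9] gap 3.14 q7 [-0.31  0.6   0.3   1.98 -0.31  0.61  0.16]
shift cm [0.14 0.02 5.52] rot [-0.001  0.003 -0.   ]
3332 ((506.7555236816406, 31.384910583496094), (34.09071350097656, 29.918283462524414), 87.86338806152344) [491.29221444  13.88965425 128.93303715] [521.82676147  48.26596944 131.43925248]
```

View pics/w13.png

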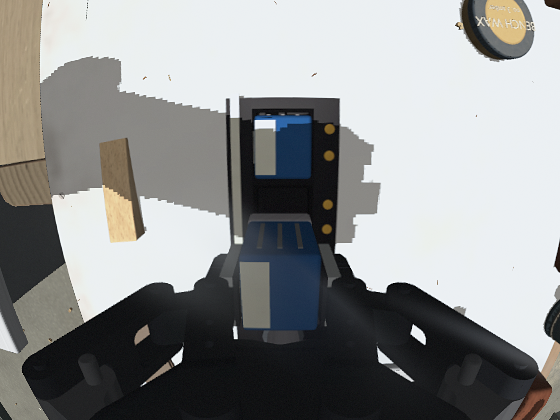

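{"method": "send_rows", "body": {
  "targets": [
    [0.15,0.06,2,0,0,0,2.5],
    [0.15,0.06,4,0,0,0,2.5],
    [0.15,0.06,5,0,0,0,2.5],
    [0.15,0.06,5,0,0,0,2.5],
    [0.15,0.06,5.2,0,0,0,2.5],
    [0.15,0.06,5.4,0,0,0,2.5],
    [0.15,0.06,5.6,0,0,0,2.5]
  ]
}}

```text
time: 22.98
tool_pos: [511.4, 30.9, 65.0]
eef_rot: [-0.0, 1.0, -0.019, 0.001]
force: [-0.1, -0.2, -1.6]
finger_gap: 0.369
```

```bash
python3 go.py 509.6 30.5 52 -2.25
```

```text
t 22.9833 pos [511.4  30.9  65. ] ang -2.19 F [-0.1 -0.2 -1.6] gap 3.14 q7 [-0.27  0.7   0.25  2.01 -0.35  0.48  0.2 ]
shift cm [-0.18  0.05  1.29] rot [-0.001 -0.002  0.001]
```

{"method": "send_rows", "body": {
  "targets": [
    [-0.18,0.05,0,0,0,0,2.5],
    [-0.15,0.05,0.2,0,0,0,2.5],
    [-0.15,0.05,0.4,0,0,0,2.5],
    [-0.15,0.05,0.6,0,0,0,2.5],
    [-0.15,0.05,0.8,0,0,0,2.5],
    [-0.15,0.05,1.0,0,0,0,2.5],
    [-0.15,0.05,1.2,0,0,0,2.5],
    [-0.15,0.05,1.25,0,0,0,2.5]
  ]
}}

```text
time: 23.65
tool_pos: [509.9, 30.4, 52.7]
eef_rot: [-0.001, 1.0, -0.019, 0.001]
force: [-1.8, 0.3, 8.1]
finger_gap: 0.37
```

Both relays read seated: TCP z is 52.7, against 44.8 + 8. I'm releasing and checking.

{"method": "send_rows", "body": {
  "targets": [
    [0,0,0,0,0,0,5.5],
    [0,0,0,0,0,0,5.5],
    [0,0,0,0,0,0,5.5],
    [0,0,0,0,0,0,5.5],
    [0,0,-3,0,0,0,5.5],
    [0,0,-7,0,0,0,5.5],
    [0,0,-11,0,0,0,5.5],
    [0,0,-15,0,0,0,5.5],
    [0,6,-18,0,0,0,5.5],
    [0,6,-18,0,0,0,5.5],
    [0,6,-18,0,0,0,5.5]
  ]
}}

```text
time: 24.57
tool_pos: [508.4, -36.5, 236.3]
eef_rot: [0.001, 1.0, -0.024, 0.005]
force: [0.5, -0.5, -0.1]
finger_gap: 0.648
```

```bash
python3 go.py 668 -87 200 -80;python3 - <<'E'
from rack import *
from rel import rel
d=snap('wrist','w14.png'); rel(d,60,67); rack(d)
c=cv2.resize(d['frame'][:270,130:450],None,fx=2.2,fy=2.2,interpolation=cv2.INTER_CUBIC); cv2.imwrite('pics/w14z.png',c[:,:,::-1])
snap('side','s14.png');
E
```

```text
t 24.5667 pos [508.4 -36.5 236.3] ang -2.7 F [ 0.5 -0.5 -0.1] gap 5.51 q7 [-0.25  0.44  0.4   1.86 -0.21  0.88  0.21]
shift cm [16.15  4.29  3.79] rot [-0.004 -0.01   1.349]
relay [274.  62.] 1286 c [509.1  81.6] size [34.6 30.4] rectang 87.5 stripe dir raw 173.8 snap 177.5 z 62.9
relay [276. 119.] 1343 c [508.5  29.7] size [34.5 30.7] rectang 87.1 stripe dir raw 172.7 snap 177.1 z 62.8
n 8821 z 20.9 rect ((507.33489990234375, 11.3765869140625), (207.6801300048828, 76.80756378173828), 87.92066192626953)
knob [666.10579051 -85.58079457 113.51279911] mid [667.44754916 -86.85672952 112.7292072 ] 194
cap [ 664.35181409 -104.53729589   78.97683273] 319 [346.98649257  68.93794658   3.9218718 ]
pocket floor 1263 [506.3 -22.7   7. ] ((506.0657958984375, -22.335708618164062), (39.94100570678711, 36.43712615966797), 87.95870971679688)
```

View pics/w14z.png

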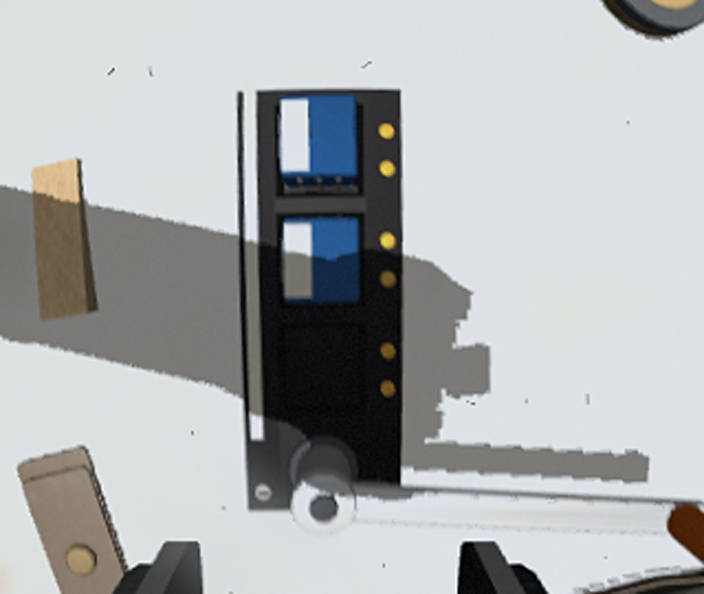

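View pics/s14.png

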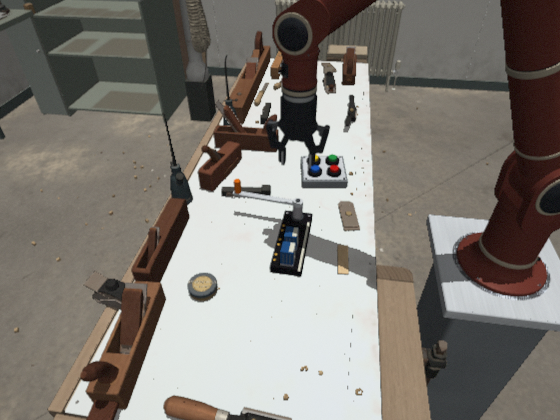

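```bash
python3 go.py 667.2 -88 180 -78.2
```

```text
t 24.6667 pos [507.3 -30.7 233.2] ang -2.35 F [-0.   0.6  0.5] gap 5.46 q7 [-0.26  0.44  0.4   1.87 -0.22  0.88  0.2 ]
shift cm [16.2   5.08  5.35] rot [-3.000e-03 -1.000e-03  1.324e+00]
```

{"method": "send_rows", "body": {
  "targets": [
    [16.2,5.1,0,0,0,0.12,5],
    [16.2,5.1,0,0,0,0.24,5],
    [16.2,5.1,0,0,0,0.36,5],
    [16.2,5.1,0,0,0,0.48,5],
    [16.2,5.1,1,0,0,0.6,5],
    [16.2,5.1,2,0,0,0.72,5],
    [16.2,5.1,3,0,0,0.84,5],
    [16.2,5.1,4,0,0,0.96,5],
    [16.2,5.1,5.3,0,0,1.08,5],
    [16.2,5.1,5.3,0,0,1.2,5],
    [16.2,5.1,5.3,0,0,1.324,5],
    [16.2,5.1,5.3,0,0,1.324,5],
    [16.2,5.1,5.3,0,0,1.324,5]
  ]
}}

```text
time: 25.75
tool_pos: [666.9, -86.4, 178.8]
eef_rot: [-0.001, 0.778, -0.629, -0.001]
force: [-0.2, -0.0, 0.1]
finger_gap: 0.586
```

```bash
python3 go.py 667.2 -88 104 -78.2;python3 -c "
from h import *
snap('wrist','w15.png')"
```

```text
t 25.75 pos [666.9 -86.4 178.8] ang -77.93 F [-0.2 -0.   0.1] gap 4.98 q7 [-0.26  0.81  0.7   1.45 -0.56  1.08 -0.81]
shift cm [0.19 0.   7.48] rot [-0.     0.002  0.005]
```

View pics/w15.png

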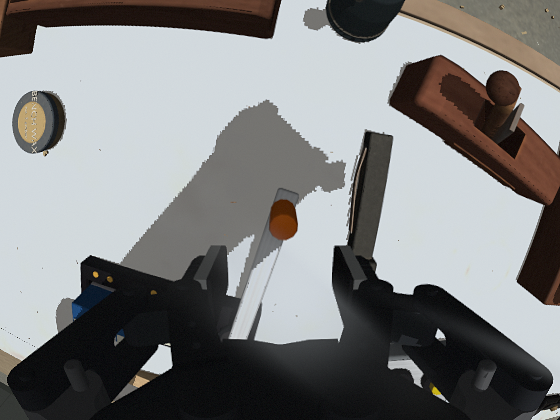

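{"method": "send_rows", "body": {
  "targets": [
    [0.19,0,3,0,0,0,5],
    [0.19,0,5.5,0,0,0,5],
    [0.19,0,7.4,0,0,0,5],
    [0.19,0,7.4,0,0,0,5],
    [0.19,0,7.4,0,0,0,5],
    [0.19,0,7.4,0,0,0,1],
    [0.19,0,7.4,0,0,0,1],
    [0.19,0,7.4,0,0,0,1],
    [0.19,0,7.4,0,0,0,1],
    [0.19,0,7.4,0,0,0,1]
  ],
  "newtons": 25
}}

```text
time: 26.63
tool_pos: [668.4, -88.9, 107.3]
eef_rot: [-0.002, 0.777, -0.629, 0.001]
force: [-0.9, 0.9, 6.1]
finger_gap: 0.199
```

```bash
python3 - <<'E'
from h import *
s=state(); print(s['tool_pos'],s['eef_rot'],s['finger_gap']*8.5,s['force'])
q=np.array(s['eef_rot']);M=R.from_quat(q[[1,2,3,0]]).as_matrix()
H=np.array([504.7,-69.2]); v=s['tool_pos'][:2]-H; r=np.hypot(*v); ph=np.arctan2(v[0],v[1]); print('r',r,'phi',ph)
end=0.0384-0.03   # slightly past shut
n=18
for k in range(1,n+1):
    p=ph+(end-ph)*k/n; t=H+164.5*np.array([np.sin(p),np.cos(p)])
    w=np.array([t[0]-s['tool_pos'][0],t[1]-s['tool_pos'][1],104.5-s['tool_pos'][2]])
    print((M.T@w/10).round(2).tolist(), round(p-ph,3))
E
```

```text
[668.39801566 -88.87144116 107.28971398] [-0.00198072  0.77745491 -0.62893485  0.00094409] 1.6915943043877564 [-0.92813397  0.88717412  6.07045039]
r 164.87572873910162 phi 1.6903919366493123
[-1.49, -0.39, 0.28] -0.093
[-3.0, -0.68, 0.28] -0.187
[-4.53, -0.83, 0.29] -0.28
[-6.06, -0.84, 0.29] -0.374
[-7.59, -0.7, 0.29] -0.467
[-9.1, -0.42, 0.29] -0.561
[-10.58, 0.01, 0.29] -0.654
[-12.01, 0.56, 0.29] -0.748
[-13.39, 1.25, 0.29] -0.841
[-14.69, 2.06, 0.29] -0.934
[-15.91, 2.99, 0.28] -1.028
[-17.04, 4.04, 0.28] -1.121
[-18.07, 5.18, 0.28] -1.215
[-18.99, 6.41, 0.27] -1.308
[-19.79, 7.72, 0.27] -1.402
[-20.46, 9.11, 0.26] -1.495
[-21.0, 10.55, 0.26] -1.589
[-21.4, 12.03, 0.25] -1.682
```

{"method": "send_rows", "body": {
  "targets": [
    [-1.49,-0.39,0,0,0,-0.093,1],
    [-3.0,-0.68,0,0,0,-0.187,1],
    [-4.53,-0.83,0,0,0,-0.28,1],
    [-6.06,-0.84,0,0,0,-0.374,1],
    [-7.59,-0.7,0,0,0,-0.467,1],
    [-9.1,-0.42,0,0,0,-0.561,1],
    [-10.58,0.01,0,0,0,-0.654,1],
    [-12.01,0.56,0,0,0,-0.748,1],
    [-13.39,1.25,0,0,0,-0.841,1],
    [-14.69,2.06,0,0,0,-0.934,1],
    [-15.91,2.99,0,0,0,-1.028,1],
    [-17.04,4.04,0,0,0,-1.121,1],
    [-18.07,5.18,0,0,0,-1.215,1],
    [-18.99,6.41,0,0,0,-1.308,1],
    [-19.79,7.72,0,0,0,-1.402,1]
  ]
}}

```text
time: 27.88
tool_pos: [552.0, 87.7, 107.4]
eef_rot: [0.0, 1.0, 0.024, 0.003]
force: [2.4, -3.0, -1.6]
finger_gap: 0.197
```

```bash
python3 - <<'E'
from h import *
s=state(); print(s['tool_pos'],s['eef_rot'],s['finger_gap']*8.5,s['force'])
q=np.array(s['eef_rot']);M=R.from_quat(q[[1,2,3,0]]).as_matrix()
H=np.array([504.7,-69.2]); v=s['tool_pos'][:2]-H; r=np.hypot(*v); ph=np.arctan2(v[0],v[1]); print('r',r,'phi',ph)
for p in [.2,.12,.04,.02,0]:
    t=H+r*np.array([np.sin(p),np.cos(p)])
    print((M.T@np.r_[t-s['tool_pos'][:2],0]/10).round(2).tolist(), round(p-ph,3))
E
```

```text
[551.99336377  87.70026245 107.41632256] [1.83406911e-04 9.99715773e-01 2.36104426e-02 3.29956797e-03] 1.6732856250060997 [ 2.41868741 -3.0478974  -1.64372327]
r 163.8729831717098 phi 0.2927618804921105
[-1.45, -0.44, -0.01] -0.093
[-2.74, -0.71, -0.02] -0.173
[-4.04, -0.88, -0.03] -0.253
[-4.36, -0.9, -0.03] -0.273
[-4.69, -0.92, -0.03] -0.293
```

{"method": "send_rows", "body": {
  "targets": [
    [-1.45,-0.44,0,0,0,-0.09,1],
    [-2.74,-0.71,0,0,0,-0.17,1],
    [-3.4,-0.8,0,0,0,-0.21,1],
    [-4.04,-0.88,0,0,0,-0.25,1],
    [-4.3,-0.9,0,0,0,-0.25,1],
    [-4.3,-0.9,0,0,0,-0.25,1]
  ]
}}

```text
time: 28.38
tool_pos: [512.2, 94.1, 107.5]
eef_rot: [0.002, 0.989, 0.148, 0.008]
force: [6.5, -0.6, -6.6]
finger_gap: 0.199
```

{"method": "send_rows", "body": {
  "targets": [
    [-0.3,-0.08,0,0,0,0,1],
    [-0.5,-0.14,0,0,0,0,1],
    [-0.5,-0.14,0,0,0,0,1]
  ]
}}

```text
time: 28.63
tool_pos: [512.0, 94.1, 107.7]
eef_rot: [0.002, 0.989, 0.148, 0.013]
force: [10.1, 0.4, -11.0]
finger_gap: 0.198
```

{"method": "send_rows", "body": {
  "targets": [
    [0,0,0,0,0,0,5],
    [0,0,0,0,0,0,5],
    [0,0,0,0,0,0,5],
    [0,0,0,0,0,0,5],
    [0,0,-4,0,0,0,5],
    [0,0,-8,0,0,0,5],
    [0,0,-11,0,0,0,5],
    [-5,13,-13,0,0,0.33,5],
    [-5,13,-13,0,0,0.33,5],
    [-5,13,-13,0,0,0.33,5],
    [-5,13,-13,0,0,0.33,5],
    [-5,13,-13,0,0,0.33,5]
  ]
}}

```text
time: 29.63
tool_pos: [497.7, -50.8, 238.8]
eef_rot: [0.002, 1.0, -0.022, 0.014]
force: [0.4, 0.2, 0.5]
finger_gap: 0.589
```

```bash
python3 go.py 483.5 -324 120 0;python3 - <<'E'
from rack import *
d=snap('wrist','w16.png'); rack(d)
c=cv2.resize(d['frame'][:270,130:450],None,fx=2.2,fy=2.2,interpolation=cv2.INTER_CUBIC); cv2.imwrite('pics/w16z.png',c[:,:,::-1])
E
```

```text
t 29.6333 pos [497.7 -50.8 238.8] ang -2.48 F [0.4 0.2 0.5] gap 5.0 q7 [-0.23  0.41  0.4   1.9  -0.21  0.85  0.24]
shift cm [-0.58 27.33 11.95] rot [ 0.004 -0.028 -0.043]
n 4235 z 20.9 rect ((484.5223693847656, 12.292510986328125), (207.07571411132812, 30.73410415649414), 87.98238372802734)
knob [510.11675007  94.80359538 113.57904656] mid [510.1826844   95.14676207 113.18129823] 341
cap [ 666.54904039 -105.4309085    78.97194848] 283 [350.60959526  70.72123154   3.939851  ]
pocket floor 183 [521.9 -23.3   6.9] ((521.8953857421875, -22.709577560424805), (39.66975021362305, 4.818995952606201), 87.49454498291016)
pocket floor 364 [493.2 -22.4   7. ] ((493.2062072753906, -22.09916114807129), (38.87913131713867, 9.827390670776367), 87.2457046508789)
```

View pics/w16z.png

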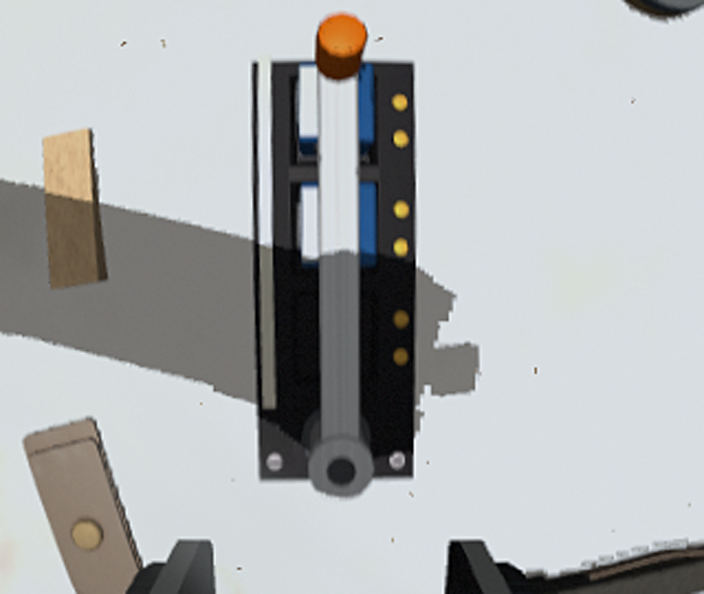

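{"method": "send_rows", "body": {
  "targets": [
    [-0.5,27.3,0,0.004,-0.028,-0.043,0],
    [-0.5,27.3,0,0.004,-0.028,-0.043,0],
    [-0.5,27.3,2,0.004,-0.028,-0.043,0],
    [-0.5,27.3,4,0.004,-0.028,-0.043,0],
    [-0.5,27.3,6,0.004,-0.028,-0.043,0],
    [-0.5,27.3,9,0.004,-0.028,-0.043,0],
    [-0.5,27.3,12,0.004,-0.028,-0.043,0],
    [-0.5,27.3,12,0.004,-0.028,-0.043,0],
    [-0.5,27.3,12,0.004,-0.028,-0.043,0],
    [-0.5,27.3,12,0.004,-0.028,-0.043,0]
  ]
}}

```text
time: 30.52
tool_pos: [485.3, -318.2, 116.0]
eef_rot: [-0.003, 1.0, 0.002, -0.002]
force: [0.9, 0.7, -0.4]
finger_gap: -0.004
```

```bash
python3 go.py 484.5 -324 65 0;python3 - <<'E'
from h import *
d=snap('wrist','w17.png')
E
```

```text
t 30.5167 pos [ 485.3 -318.2  116. ] ang 0.27 F [ 0.9  0.7 -0.4] gap -0.04 q7 [ 0.35  0.69  0.32  1.78 -0.31  0.73  0.84]
shift cm [-0.06  0.62  5.1 ] rot [-0.007  0.004  0.005]
```

View pics/w17.png

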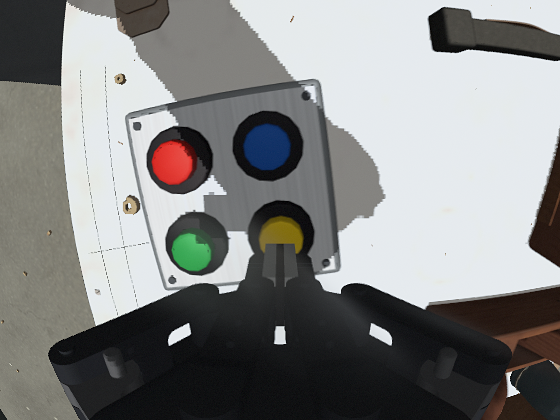

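{"method": "send_rows", "body": {
  "targets": [
    [-0.06,0.62,0,-0.007,0.004,0.005,0],
    [-0.06,0.62,2,-0.007,0.004,0.005,0],
    [-0.06,0.62,3.5,-0.007,0.004,0.005,0],
    [-0.06,0.62,4.2,-0.007,0.004,0.005,0],
    [-0.06,0.62,4.6,-0.007,0.004,0.005,0],
    [-0.06,0.62,4.9,-0.007,0.004,0.005,0],
    [-0.06,0.62,5.1,-0.007,0.004,0.005,0],
    [-0.06,0.62,5.2,-0.007,0.004,0.005,0],
    [-0.06,0.62,5.3,-0.007,0.004,0.005,0],
    [-0.06,0.62,5.3,-0.007,0.004,0.005,0]
  ]
}}

```text
time: 31.4
tool_pos: [487.1, -322.6, 66.6]
eef_rot: [-0.0, 1.0, 0.001, 0.003]
force: [-1.3, 4.6, 9.4]
finger_gap: 0.001
```

{"method": "send_rows", "body": {
  "targets": [
    [0,0,0.2,0,0,0,0],
    [0,0,0.3,0,0,0,0],
    [0,0,0.3,0,0,0,0]
  ]
}}

```text
time: 31.65
tool_pos: [487.1, -322.7, 66.4]
eef_rot: [-0.0, 1.0, 0.001, 0.003]
force: [-3.6, 4.8, 16.1]
finger_gap: -0.001
```

{"method": "send_rows", "body": {
  "targets": [
    [0,0,-2,0,0,0,0],
    [0,0,-4.5,0,0,0,0],
    [0,0,-4.5,0,0,0,0],
    [0,0,-4.5,0,0,0,0]
  ]
}}

```text
time: 31.98
tool_pos: [487.8, -324.2, 113.3]
eef_rot: [0.001, 1.0, 0.001, 0.005]
force: [-0.0, -0.4, 0.5]
finger_gap: -0.002
```

```bash
python3 go.py 476 -267.8 110 0
```

```text
t 31.9833 pos [ 487.8 -324.2  113.3] ang 0.12 F [-0.  -0.4  0.5] gap -0.02 q7 [ 0.36  0.7   0.31  1.78 -0.32  0.7   0.84]
shift cm [-1.17 -5.64  0.3 ] rot [ 0.003 -0.01   0.002]
```

Yellow bottomed out and was let up. Next is blue.

{"method": "send_rows", "body": {
  "targets": [
    [-1.2,-5.6,0,0.003,-0.01,0,0],
    [-1.2,-5.6,0,0.003,-0.01,0,0],
    [-1.2,-5.6,0,0.003,-0.01,0,0],
    [-1.2,-5.6,0,0.003,-0.01,0,0]
  ]
}}

```text
time: 32.32
tool_pos: [475.5, -267.5, 112.4]
eef_rot: [-0.0, 1.0, 0.002, -0.0]
force: [0.2, -0.8, -0.7]
finger_gap: -0.002
```

```bash
python3 go.py 476 -267.8 64 0; python3 -c "
from h import *
snap('wrist','w18.png')"
```

```text
t 32.3167 pos [ 475.5 -267.5  112.4] ang 0.21 F [ 0.2 -0.8 -0.7] gap -0.01 q7 [ 0.27  0.66  0.32  1.89 -0.32  0.65  0.79]
shift cm [0.05 0.03 4.84] rot [-0.     0.001  0.004]
```

View pics/w18.png

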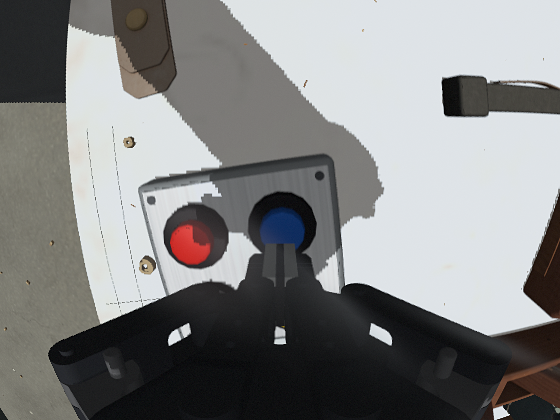

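{"method": "send_rows", "body": {
  "targets": [
    [0.05,0.03,1.5,0,0,0,0],
    [0.05,0.03,3,0,0,0,0],
    [0.05,0.03,3.8,0,0,0,0],
    [0.05,0.03,4.2,0,0,0,0],
    [0.05,0.03,4.5,0,0,0,0],
    [0.05,0.03,4.7,0,0,0,0],
    [0.05,0.03,4.9,0,0,0,0],
    [0.05,0.03,5.1,0,0,0,0],
    [0.05,0.03,5.2,0,0,0,0],
    [0.05,0.03,5.2,0,0,0,0]
  ]
}}

```text
time: 33.2
tool_pos: [475.4, -270.8, 66.0]
eef_rot: [0.001, 1.0, -0.0, 0.001]
force: [-9.0, 4.1, 34.8]
finger_gap: 0.001
```

{"method": "send_rows", "body": {
  "targets": [
    [0,0,-2,0,0,0,0],
    [0,0,-4.5,0,0,0,0],
    [0,0,-4.5,0,0,0,0],
    [0,0,-4.5,0,0,0,0]
  ]
}}

```text
time: 33.53
tool_pos: [476.5, -271.6, 112.9]
eef_rot: [0.002, 1.0, -0.0, 0.003]
force: [-0.2, 0.8, -0.3]
finger_gap: 0.004
```

```bash
python3 go.py 428 -332.3 112 0
```

```text
t 33.5333 pos [ 476.5 -271.6  112.9] ang -0.01 F [-0.2  0.8 -0.3] gap 0.03 q7 [ 0.27  0.66  0.32  1.88 -0.33  0.64  0.79]
shift cm [-4.85  6.07  0.08] rot [ 0.003 -0.006 -0.   ]
```

{"method": "send_rows", "body": {
  "targets": [
    [-4.85,6.1,0,0.003,-0.006,0,0],
    [-4.85,6.1,0,0.003,-0.006,0,0],
    [-4.85,6.1,0,0.003,-0.006,0,0],
    [-4.85,6.1,0,0.003,-0.006,0,0],
    [-4.85,6.1,0,0.003,-0.006,0,0]
  ]
}}

```text
time: 33.95
tool_pos: [427.8, -332.1, 111.9]
eef_rot: [-0.001, 1.0, -0.0, -0.0]
force: [0.6, 0.1, -0.2]
finger_gap: -0.003
```

```bash
python3 go.py 428 -332.3 64.5 0; python3 -c "
from h import *
snap('wrist','w19.png')"
```

```text
t 33.95 pos [ 427.8 -332.1  111.9] ang -0.04 F [ 0.6  0.1 -0.2] gap -0.02 q7 [ 0.42  0.65  0.3   1.9  -0.31  0.64  0.92]
shift cm [0.02 0.03 4.74] rot [-0.001  0.001 -0.001]
```

View pics/w19.png

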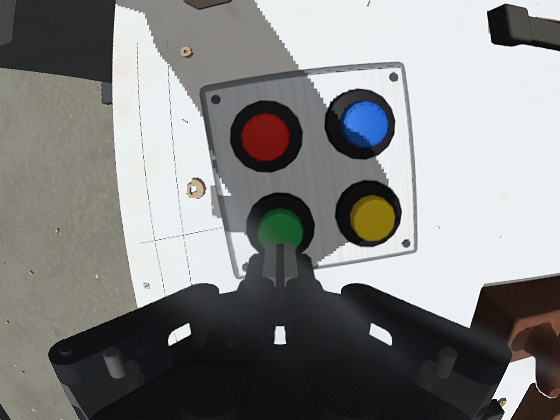

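{"method": "send_rows", "body": {
  "targets": [
    [0.02,0.03,1.5,0,0,0,0],
    [0.02,0.03,3,0,0,0,0],
    [0.02,0.03,3.8,0,0,0,0],
    [0.02,0.03,4.2,0,0,0,0],
    [0.02,0.03,4.5,0,0,0,0],
    [0.02,0.03,4.7,0,0,0,0],
    [0.02,0.03,4.8,0,0,0,0],
    [0.02,0.03,4.9,0,0,0,0],
    [0.02,0.03,5.0,0,0,0,0],
    [0.02,0.03,5.0,0,0,0,0]
  ]
}}

```text
time: 34.83
tool_pos: [429.4, -329.4, 66.2]
eef_rot: [-0.003, 1.0, 0.001, 0.001]
force: [-5.0, 8.5, 30.5]
finger_gap: -0.002
```

{"method": "send_rows", "body": {
  "targets": [
    [0,0,-2,0,0,0,0],
    [0,0,-5,0,0,0,0],
    [0,0,-8,0,0,0,0],
    [0,0,-12,0,0,0,0],
    [0,0,-15,0,0,0,0],
    [0,0,-15,0,0,0,0]
  ]
}}

```text
time: 35.33
tool_pos: [432.0, -333.4, 223.2]
eef_rot: [0.002, 1.0, 0.001, 0.007]
force: [0.0, -0.8, 0.2]
finger_gap: 0.003
```

```bash
python3 - <<'E'
from h import *
print(state()['time'])
d=snap('wrist','w20.png'); snap('side','s20.png');d=snap('top','t20.png')
im=cv2.cvtColor(d['frame'],cv2.COLOR_RGB2HSV);P=cloud(d); print(im[200:206,234:240,0].mean())
m=cv2.inRange(im,(7,200,150),(17,255,255)); k,l,st,ce=cv2.connectedComponentsWithStats(m)
print([(ce[i].round(1),st[i,4],plane(d,ce[i],113)[0].round(1)) for i in range(1,k) if st[i,4]>10])
E
```

```text
35.3333
69.25
[]
```

View pics/s20.png

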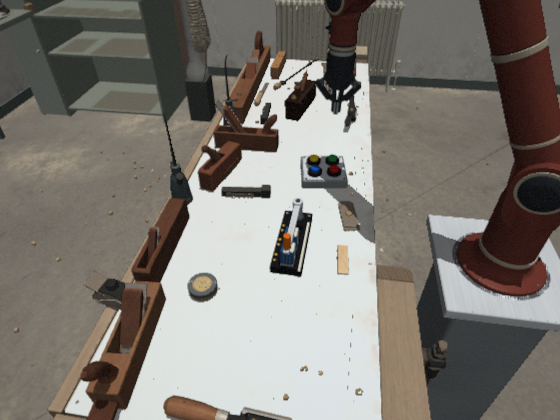

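View pics/t20.png

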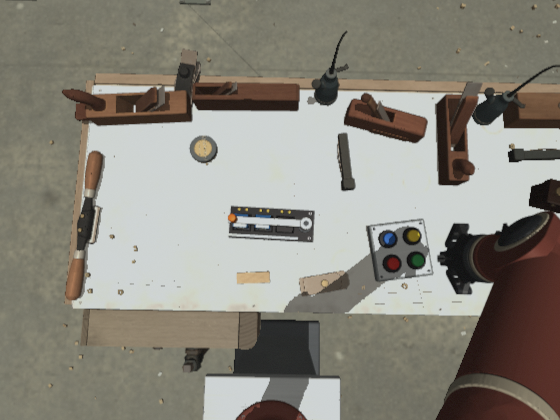

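The bar is shut over both relays, nothing blue is left on the bench, the bystanders haven't moved, and the arm is clear of everything. Handing in.

```bash
python3 -c "
from station import hand_in
print(hand_in())"
```

```text
the job is handed in; nothing more can be done
None
```

The job is done and handed in at about 35 s; no verdict was reported. Only two relays were on the bench.

- **What I did:** I pressed the red key fully down and swung the bar open to about 1.65 rad. I stood the two relays in the left and middle pockets and swung the bar shut until it met its stop. Then I pressed yellow, blue and green in that order, each bottomed out and let up before the next.
- **Relays:** before the bar was shut, both tops measured about 64 mm above the bench, which is fully seated, and both stripes faced the white line. I could not measure them again afterwards because the bar covers them.
- **Bar:** it measured within about 0.01 rad of shut. The final side and top pictures show it still shut over the relays and the three bystanders where they were.
- **Disagreements:** the wrist camera read about 1 mm low in height and up to 2 mm off sideways. Early top- and side-camera readings of the keys differed from each other by up to about 6 mm in y, so I relied on the wrist camera. One check of the knob's position in the last top picture found no matching pixels, so the knob there was judged by eye only.

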